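Scan a fired sample brick on the pottery bench

TASK

Lower the fired sample brick, glazed face up, into the pocket of the sloping stand and let go of it, then swing the stand's clamp lever fully shut across it. Then take the hand scanner from its dock, point its window squarely at the middle of the brick's glazed face from about 50 mm away without touching the brick, hold it steady there for a good second and stand it upright back in its dock. Do not drop the brick or the scanner, and leave the jar, the bowl and the brush where they are.

Things in the scene. Friction and masses are not known exactly. Their poses are not given: they have to be found in the camera images.
- brick: Small terracotta brick with a white glazed top face, 72 (its x) x 40 (its y) x 26 mm (its z), 0.14 kg, lying flat on a wooden board 10 mm thick. Origin: centre of its underside; z towards the glazed face.
- brick_face (a point): Middle of the brick's glazed top face, the scan target; axes as the brick's.
- board: Fixed wooden ware board, 150 x 120 x 10 mm, on the bench, on which the brick lies at the start. Origin: centre of its underside.
- pocket: Fixed sloping plate of the stand, 150 (x) x 140 (y) x 12 mm, with a pocket 80 (x) x 48 (y) mm inside, between rims 9 mm high, 5 mm thick. Origin: centre of the pocket's floor, 65 mm above the bench. z: straight out of the plate, leaning 35 degrees from vertical towards the robot; x: up the slope; y: level. The brick's long side goes along x, either way round.
- lever (a joint): Clamp lever: a steel bar 14 mm wide, 7 mm thick, turning parallel to the plate, its underside 29 mm above the pocket's floor (3 mm over a seated brick). In rad: 0 = open, pointing up the slope (plate +x), growing clockwise seen from above; 1.57 = fully shut at its stop, across the brick's upper end (plate -y). Stays where it is left; under 2 N moves it.
- lever_knob (a point): Top centre of the black round knob that stands on the lever's free end, 90 mm from the hinge: 14 mm in diameter, 24 mm high, standing along the plate's z; its top is 60 mm above the plane of the pocket's floor.
- lever_hinge (a point): Point on the lever's turning axis (the plate's z) at the lever's underside, on top of a fixed steel post 16 mm in diameter beside the pocket, at x = 28, y = 50 mm of the pocket, 29 mm high.
- scanner: Grey hand scanner, 0.22 kg, standing upright in its dock. Origin: centre of its underside, where the round window is; z up through the handle. Hood 64 (x) x 48 (y) x 30 mm, neck 50 x 38 mm up to 50 mm, handle 38 (x) x 30 (y) mm up to 132 mm. It looks along its own -z, out of the window. Grip the handle across y, at about 105 mm.
- scanner_spot (a point): The scanner's focus: the point 50 mm straight out of the middle of its window (scanner z = -50 mm). It should lie on the middle of the brick's face while scanning. (While the scanner stands in its dock this point is below the bench top.)
- dock: Black shallow dock tray of the scanner, fixed on the bench, 88 (x) x 72 (y) mm outside, 76 x 60 mm inside, floor 6 mm thick, rim top 14 mm above the bench. Origin: centre of its underside. The scanner stands in it with its x along the dock's x, either way round.
- jar: Closed white-capped glaze jar, 56 mm in diameter, 75 mm high, a bystander. Origin: centre of its underside.
- bowl: White ceramic bowl, 110 mm wide, 50 mm high, a bystander. Origin: centre of its underside.
- brush: Brush lying on the bench, a bystander.
Mind the look-alikes: they are no part of the job. There is more than one size of the scanner; the job needs the largest.

How it is judged (in metres and radians):
On the way, in this order (a step that is already met when the one before it is completed fails the run):
1. the brick lies flat in the pocket, glazed face up, let go (x of brick in the frame of pocket between -0.008 and 0.008 m and y of brick in the frame of pocket between -0.008 and 0.008 m and z of brick_face in the frame of pocket between 0.021 and 0.031 m and angle between the x axis of brick and the x axis of pocket, either way round below 0.2 rad and angle between the z axis of brick and the z axis of pocket, either way round below 0.1 rad and contact force between the fingers and brick below 0.05 N), for 0.2 s.
2. the clamp lever is swung shut over the brick (x of brick in the frame of pocket between -0.008 and 0.008 m and y of brick in the frame of pocket between -0.008 and 0.008 m and z of brick_face in the frame of pocket between 0.021 and 0.031 m and angle between the x axis of brick and the x axis of pocket, either way round below 0.2 rad and angle between the z axis of brick and the z axis of pocket, either way round below 0.1 rad and value of joint lever above 1.42 rad), for 0.2 s.
3. the scanner looks squarely (within 10 degrees) at the middle of the brick's face, its focus within 15 mm sideways and 20 mm in distance, held steady for 1 s (all of step 2 and x of scanner_spot in the frame of brick_face between -0.015 and 0.015 m and y of scanner_spot in the frame of brick_face between -0.015 and 0.015 m and z of scanner_spot in the frame of brick_face between -0.02 and 0.02 m and angle between the z axis of scanner and the z axis of brick, either way round below 0.17 rad and linear speed of scanner below 0.02 m/s), for 1 s.
At the end, for the whole second after the job is handed in: The scanner stands upright (within 0.08 rad) on the floor of its dock, within 12 mm of its middle each way, let go and at rest; the lever is shut (over 1.42 rad); the brick lies flat in the pocket (within 8 mm of its middle each way, 5 mm in height), glazed face up (all of step 2 and x of scanner in the frame of dock between -0.012 and 0.012 m and y of scanner in the frame of dock between -0.012 and 0.012 m and z of scanner in the frame of dock between 0.002 and 0.01 m and angle between scanner's own z axis and vertical below 0.08 rad and contact force between the fingers and brick below 0.05 N and contact force between the fingers and scanner below 0.05 N and linear speed of each of scanner, brick below 0.02 m/s); the robot touches nothing.
It fails at once if the scanner touches the brick (contact force between scanner and brick above 0.5 N).
It fails at once if the brick is dropped (falls freely faster than 0.7 m/s) (linear speed of brick above 0.7 m/s and contact force between the fingers and brick below 0.05 N).
It fails at once if the scanner is dropped (falls freely faster than 0.7 m/s) (linear speed of scanner above 0.7 m/s and contact force between the fingers and scanner below 0.05 N).
It fails at once if the jar, the bowl or the brush is moved more than 30 mm (distance of any of jar, bowl, brush from where it was at the start of the episode above 0.03 m).
It also fails if it takes over 72 s, if anything falls off the work surface, if the arm or the gripper's body presses on something with over 40 N, if the wrist force passes 120 N, or if a joint passes its speed limit or range.

ROBOT

A 6-joint arm with a two-finger parallel gripper is mounted at the origin on the work surface. World frame = base frame: x ahead of the robot, y to its left, z up, the work surface at z = 0. Lengths are in m, angles in degrees, forces in N, time in s.
With the tool pointing down it reaches from about 0.4 to 0.825 m from the base axis. Payload 7 kg.
Tool frame: the origin (TCP) lies between the finger pads; the fingertips stand ahead of it and the grasp point (between the pads) lies 8 mm behind it (ctrl.tcp_to_tips is the z of the fingertips in the tool frame, in m); z points along the fingers, y is the line along which they close (so a half turn about z gives the same grasp; the last joint's range is limited). The gripper opens to 85 mm and grips with 20 to 120 N. Pads are 22 mm wide; open, the fingers measure 114 mm over their backs; the gripper's body (76 mm by 85 mm) begins 54 mm behind the grasp point. The pads swing forward as they close: fully open they stand 13 mm farther back than shut.
Start: joints at [-51.446, 20.546, 0.682, 0, -70.136, -16.507], TCP at [0.253, -0.626, 0.242] pointing down, gripper open.
Joint ranges: [-176.03, 176.03], [-82.01, 121.73], [-58.28, 71.71], [-173.87, 95.51], [-174.79, -0.11], [-173.66, 173.66]. Speed limits (degrees/s): [136.94, 136.94, 172.46, 180, 180, 180].

INTERFACE

Orientations are given as [roll, pitch, yaw] about the fixed x, y, z axes, in that order (R = Rz(yaw) Ry(pitch) Rx(roll)).
In Python, from station import ctrl, optics gives the robot as it stands. The module is installed in compiled form; this text tells all that it offers.
- The arm moves only by the tool drive_tool, never from a script. Its argument "targets" is a list of rows, each a list of 6 numbers: the shift along the tool's x, y, z in units of 30 mm (1.0 is 30 mm), then the turn, a rotation vector about the tool's x, y, z in units of 5 degrees (1.0 is 5 degrees). A call has exactly 10 rows; each row shifts and turns the commanded pose from where the row before left it, along the tool's axes as they then stand; what a row does not reach is not made up. A row lasts 1/8 s, in which the tool goes at most 62.5 mm and 10.7 degrees, less where a joint would pass 70% of its speed; a pose out of reach is approached as far as the arm can. A call is refused whole if a number of a shift passes 1 or a number of a turn 1, either way. A call with a gripper value outside its range is refused whole. "grip" is the finger opening in mm, from 0 to 85.4, set as the call begins (left out, the last holds). The fingers move at their own pace and stop on an object; the grip force is fixed at half the most. Time passes only in rows, so rows that do not move let the fingers close, or fill a call up. It gives the time, the measured TCP pose, the force, the opening and the grip force at its end, in the units of the state.
- ctrl.read_state(): the state, without advancing time (a new reading comes with each control period).
- optics.read_camera(name): name is "side" or "top" or "wrist"; returns the picture (420x560x3 uint8, blue, green, red); there is no depth.
- optics.calibration(name): a dict with "fx", "fy", "cx", "cy" (pixels), "extrinsics" (4x4, takes a point from world to camera coordinates); the wrist camera has in their place "T_tool_cam" (4x4, takes a point from camera to tool coordinates, whose origin is the TCP and whose axes are the flange's). Camera axes: x right, y up, looking along -z (the intrinsics and any distortion apply to the point x, -y, -z); pixel columns grow to the right and rows downward; lengths in m; the calibration is good to about 2 mm. A picture is of the moment at which its call begins: read the wrist's pose just before it. calibration takes no time and is no camera call.
- ctrl.finish_job(): hands the job in; it is judged then, once.
The state is a dict: "t": time; "joint_pos": joint angles; "joint_velocities": joint speeds; "tau": joint torques, N m; "ee_pos": TCP position; "tcp_rot": TCP orientation; "contact_force": force on the tool from outside, world axes, zero at the start; "torque": the same for the moment, N m; "grip_width": finger opening in m; "gripper_force": force on a finger pad.
Only numpy, scipy, OpenCV 4.12 (cv2) and the standard library are available. Lean on these libraries where they do the work, as an engineer would, in place of code of your own. Each camera call takes 0.05 s, during which the arm holds its last target. There are 200 camera calls.

## Working session

There is one attempt and no reset: what is moved stays moved. The work goes in short steps, Python scripts to look and compute and a tool call to move; the robot and the scene stay as the last step left them, time stands still between calls to the robot, and variables do not carry over. Pictures are saved under pics/ and viewed, at most 10 in all, crops included, and the job is handed in when it is done.

Besides the shell and the picture viewer there is one more tool, called after "Call:" by a JSON object that holds its "name" and its "arguments", one argument or row to a line. drive_tool: Moves the arm, as the interface text tells. Its arguments: {"type":"object","properties":{"targets":{"type":"array","items":{"type":"array","items":{"type":"number"}}},"grip":{"type":"number"}},"required":["targets"]}

```bash
mkdir -p pics; python3 - <<'E'
from station import ctrl, optics
import cv2,numpy as np
np.set_printoptions(precision=4,suppress=True)
s=ctrl.read_state(); print(s, ctrl.tcp_to_tips)
for n in("side","top","wrist"):
    im=optics.read_camera(n); cv2.imwrite(f"pics/{n}0.png",im); print(n,optics.calibration(n))
E
```

```text
{'t': 0.0, 'joint_pos': array([-51.4442,  20.5895,   0.6342,  -0.0197, -70.1353, -16.506 ]), 'joint_velocities': array([-0.1043,  0.0015, -0.0244,  0.0759, -0.0782, -0.0085]), 'tau': array([ -0.0004, -58.3321,  29.3423,   6.9367,  -0.0059,   0.    ]), 'ee_pos': array([ 0.2532, -0.6252,  0.2414]), 'tcp_rot': array([ 179.9079,   -0.008 , -157.9569]), 'contact_force': array([ 0.4724, -0.5102,  0.199 ]), 'torque': array([ 0.0241, -0.0382, -0.0229]), 'gripper_force': 0.0, 'grip_width': 0.08561825265154738} 0.011
side {'fx': 523.7786291918012, 'fy': 523.7786291918012, 'cx': 291.60360350083545, 'cy': 207.16557942188894, 'extrinsics': array([[-0.8189, -0.5739,  0.0045,  0.4805],
       [ 0.4273, -0.6045,  0.6724, -0.3387],
       [-0.3832,  0.5525,  0.7402, -1.0671],
       [ 0.    ,  0.    ,  0.    ,  1.    ]])}
top {'fx': 510.28134339135266, 'fy': 510.28134339135266, 'cx': 277.54331071421035, 'cy': 202.83151290022712, 'extrinsics': array([[ 0.011 , -0.9997,  0.0206, -0.0495],
       [ 0.9885,  0.0139,  0.1505, -0.6203],
       [-0.1508,  0.0187,  0.9884, -1.2918],
       [ 0.    ,  0.    ,  0.    ,  1.    ]])}
wrist {'fx': 333.2111164826786, 'fy': 333.2111164826786, 'cx': 285.0322232214568, 'cy': 211.08909162471502, 'T_tool_cam': array([[-0.0001,  0.9654,  0.2609,  0.0657],
       [ 1.    ,  0.0001, -0.0002, -0.0021],
       [-0.0002,  0.2609, -0.9654, -0.1323],
       [ 0.    ,  0.    ,  0.    ,  1.    ]])}
```

View pics/top0.png

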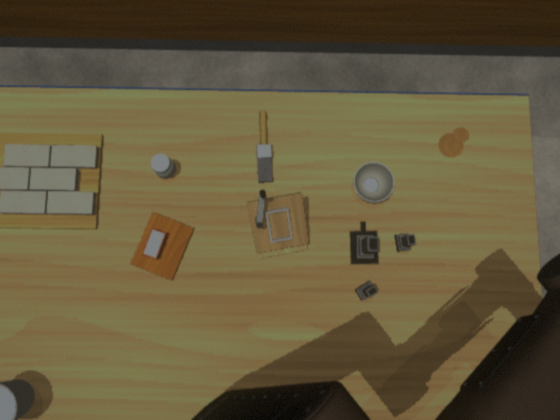

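View pics/side0.png

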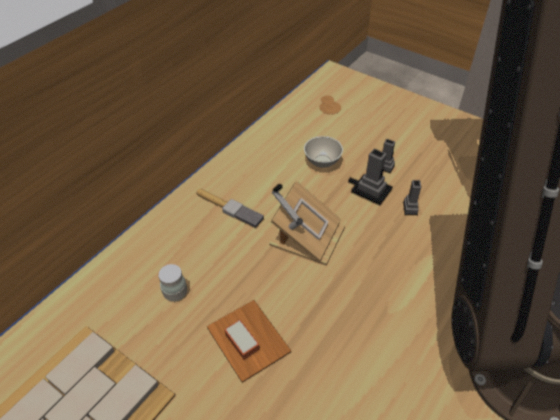

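Top view: brick at (155,244) on its board, stand at (278,224) with its knob at (262,193), and scanner in its black dock at (366,247). Look-alike scanners stand at (405,241) and (367,290), both smaller and without a dock. For the brick, the look-alikes are the pale bricks on the left-hand stack at (50,180). I choose the brick at (155,244) and the scanner at (366,247). Bystanders: jar (162,165), bowl (374,183), brush (264,150).

```bash
python3 - <<'E'
import cv2,numpy as np
t=cv2.imread("pics/top0.png");s=cv2.imread("pics/side0.png")
def c(im,u,v,w,h): return cv2.resize(im[v:v+h,u:u+w],(266,300) if 0 else (266,300),interpolation=cv2.INTER_CUBIC)
# scale 3.8 : 70x79
f=lambda im,u,v:c(im,u-35,v-39,70,79)
a=np.hstack([f(t,160,244),f(t,278,222),f(t,372,243)])
b=np.hstack([f(s,245,340),f(s,305,222),f(s,372,180)])
m=np.vstack([a,b]); m=np.clip(m.astype(float)*1.5,0,255).astype(np.uint8)
cv2.imwrite("pics/crop1.png",m)
E
```

```text
(no output)
```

View pics/crop1.png

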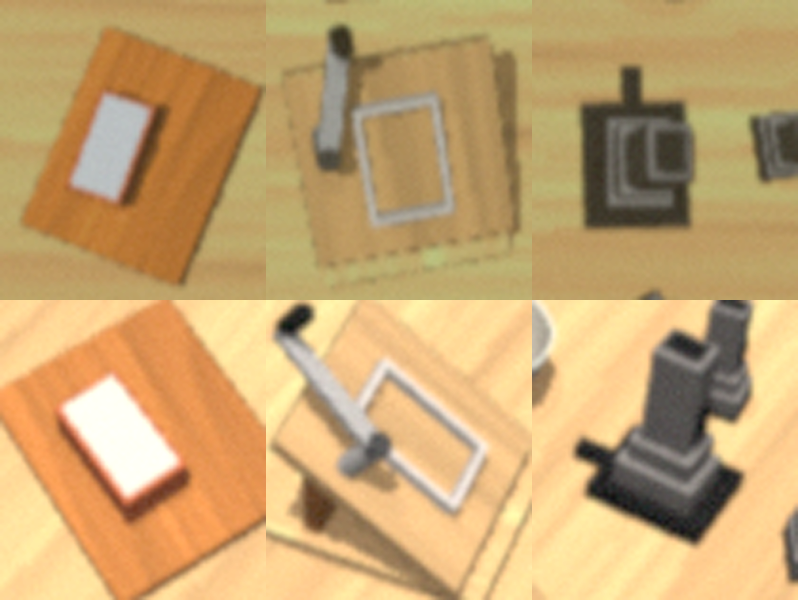

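The crop confirms the choice: white-glazed terracotta brick, pocket rim with the open lever, and the tall scanner in its dock (the second one behind it is smaller and has no dock). Next I triangulate by masks.

```bash
cat > h.py <<'E'
import numpy as np, cv2
from station import ctrl, optics
from scipy.spatial.transform import Rotation as Ro
np.set_printoptions(precision=4,suppress=True)
F=np.diag([1,-1,-1.])
def state():
    s=ctrl.read_state(); return Ro.from_euler('xyz',s['tcp_rot'],degrees=True).as_matrix(), np.array(s['ee_pos']), s
def cam(n,Rp=None):
    """K, R, t with x_cv = R X + t (OpenCV axes)"""
    c=optics.calibration(n); K=np.array([[c['fx'],0,c['cx']],[0,c['fy'],c['cy']],[0,0,1]])
    if n=='wrist':
        T=np.eye(4);T[:3,:3],T[:3,3]=Rp; E=np.linalg.inv(T@c['T_tool_cam'])
    else: E=c['extrinsics']
    return K,F@E[:3,:3],F@E[:3,3]
def proj(C,X): K,R,t=C; q=(R@np.atleast_2d(X).T).T+t; q=q@K.T; return q[:,:2]/q[:,2:]
def ray(C,uv):
    K,R,t=C; uv=np.atleast_2d(uv); d=np.c_[uv,np.ones(len(uv))]@np.linalg.inv(K).T@R; return -R.T@t,d/np.linalg.norm(d,axis=1)[:,None]
def onplane(C,uv,z=0.,n=(0,0,1)):
    n=np.array(n,float);o,d=ray(C,uv); return o+d*((z-n@o)/(d@n))[:,None]
def tri(C1,uv1,C2,uv2):
    P=[K@np.c_[R,t] for K,R,t in(C1,C2)]
    X=cv2.triangulatePoints(P[0],P[1],np.atleast_2d(uv1).T.astype(float),np.atleast_2d(uv2).T.astype(float)); return (X[:3]/X[3]).T
def snap(n,name=None):
    R,p,s=state(); im=optics.read_camera(n)
    if name: cv2.imwrite(f'pics/{name}.png',im)
    return im,cam(n,(R,p))
def plan(R1,p1,n=10,R0=None,p0=None,total=10):
    """rows from the present pose to (R1,p1) on a straight line"""
    if R0 is None: R0,p0,_=state()
    rv=Ro.from_matrix(R0.T@R1).as_rotvec(); R,p=R0.copy(),p0.copy(); rows=[]
    for i in range(n):
        k=n-i
        sh=np.round(R.T@((p1-p)/k)/.03,2); tu=np.round(np.degrees(Ro.from_matrix(R.T@R1).as_rotvec())/k/5,2)
        rows.append([*sh,*tu]); p=p+R@sh*.03; R=R@Ro.from_rotvec(np.radians(tu*5)).as_matrix()
    rows+=[[0]*6]*(total-n)
    print('max',np.abs(rows).max()); print(str([[float(x)+0 for x in r] for r in rows]).replace('.0,',',').replace('.0]',']'))
    return R,p
def frame(x,z):
    x=x/np.linalg.norm(x); z=z-x*(x@z); z/=np.linalg.norm(z); return np.c_[x,np.cross(z,x),z]
E
python3 - <<'E'
from h import *
t=cv2.imread("pics/top0.png");s=cv2.imread("pics/side0.png");Ct,Cs=cam('top'),cam('side')
def quad(im,box,cond):
    u,v,w,h=box; hsv=cv2.cvtColor(im,cv2.COLOR_BGR2HSV); m=cond(hsv).astype(np.uint8); M=np.zeros_like(m); M[v:v+h,u:u+w]=m[v:v+h,u:u+w]
    cs,_=cv2.findContours(M,cv2.RETR_EXTERNAL,cv2.CHAIN_APPROX_NONE); c=max(cs,key=cv2.contourArea)
    return c,cv2.contourArea(c)
wt=lambda h:(h[...,1]<70)&(h[...,2]>110)
for n,im,C,b in(('top',t,Ct,(135,215,45,60)),('side',s,Cs,(215,310,60,60))):
    c,a=quad(im,b,wt); r=cv2.minAreaRect(c); print(n,a,r); bp=cv2.boxPoints(r); P=onplane(C,bp,.036); print(P, np.linalg.norm(np.diff(P,axis=0),axis=1))
    globals()['c'+n]=np.array(r[0])
print('brick',tri(Ct,ctop,Cs,cside))
cr=lambda u0,v0,cu,cv_:(u0-35+cu/3.8,v0-39+cv_/3.8)
# hand-read corners from crop: pocket rim outer TL TR BR BL, knob, hinge
T=[cr(278,222,x-266,y) for x,y in((355,108),(438,95),(453,212),(373,226),(341,30),(328,162))]
S=[cr(305,222,x-266,y-300) for x,y in((386,360),(487,448),(453,512),(357,420),(296,318),(376,445))]
P=tri(Ct,T,Cs,[S[0],S[1],S[2],S[2],S[4],S[5]]);print('rim',P)
# scanner top: hand-read
Tt=[cr(372,243,x-532,y) for x,y in((652,128),(693,128),(693,181),(652,181))]
Ss=[cr(372,180,x-532,y-300) for x,y in((680,330),(720,348),(697,368),(657,345))]
print('scannertop',tri(Ct,np.mean(Tt,0),Cs,np.mean(Ss,0)))
Dt=[cr(372,243,x-532,y) for x,y in((583,103),(687,103),(690,227),(586,227))]
print('dock rim',onplane(Ct,Dt,.014))
E
```

```text
top 307.0 ((153.66436767578125, 243.06166076660156), (13.2256498336792, 25.866092681884766), 20.556047439575195)
[[0.4865 0.3059 0.036 ]
 [0.5498 0.2854 0.036 ]
 [0.5381 0.2527 0.036 ]
 [0.4749 0.2733 0.036 ]] [0.0666 0.0348 0.0665]
side 438.5 ((241.0600128173828, 336.08001708984375), (29.800003051757812, 16.399999618530273), 53.13010025024414)
[[0.5517 0.2901 0.036 ]
 [0.544  0.2563 0.036 ]
 [0.4795 0.2782 0.036 ]
 [0.4878 0.3106 0.036 ]] [0.0347 0.0682 0.0335]
brick [[0.5147 0.2815 0.0317]]
rim [[ 0.5781 -0.0158  0.1521]
 [ 0.5766 -0.0847  0.0197]
 [ 0.5437 -0.0803 -0.0373]
 [ 0.5203 -0.025   0.0373]
 [ 0.6302 -0.0043  0.1653]
 [ 0.5578  0.006   0.106 ]]
scannertop [[ 0.511  -0.2752  0.1314]]
dock rim [[ 0.5522 -0.2383  0.014 ]
 [ 0.5532 -0.3118  0.014 ]
 [ 0.4663 -0.3123  0.014 ]
 [ 0.4655 -0.2395  0.014 ]]
```

```bash
python3 - <<'E'
from h import *
R1=Ro.from_euler('xyz',[180,0,180],degrees=True).as_matrix()
plan(R1,np.array([.45,-.045,.30]),20,total=20)
E
```

```text
max 0.96
[[-0.67, 0.77, -0.1, 0, 0, 0.22], [-0.65, 0.79, -0.1, 0, 0, 0.22], [-0.64, 0.8, -0.1, 0, 0, 0.22], [-0.62, 0.81, -0.1, 0, 0, 0.22], [-0.61, 0.82, -0.1, 0, 0, 0.22], [-0.59, 0.83, -0.1, 0, 0, 0.22], [-0.57, 0.85, -0.09, 0, 0, 0.22], [-0.56, 0.86, -0.1, 0, 0, 0.22], [-0.54, 0.87, -0.09, 0, 0, 0.22], [-0.52, 0.88, -0.1, 0, 0, 0.22], [-0.51, 0.89, -0.09, 0, 0, 0.22], [-0.49, 0.89, -0.1, 0, 0, 0.22], [-0.47, 0.9, -0.09, 0, 0, 0.22], [-0.46, 0.91, -0.1, 0, 0, 0.22], [-0.44, 0.92, -0.09, 0, 0, 0.22], [-0.42, 0.93, -0.1, 0, 0, 0.22], [-0.4, 0.94, -0.09, 0, 0, 0.22], [-0.38, 0.95, -0.1, 0, 0, 0.22], [-0.36, 0.95, -0.09, 0.01, 0, 0.22], [-0.35, 0.96, -0.1, 0, -0.01, 0.23]]
```

Call:
{"name": "drive_tool", "arguments": {
  "targets": [
    [-0.67, 0.77, -0.1, 0, 0, 0.22],
    [-0.65, 0.79, -0.1, 0, 0, 0.22],
    [-0.64, 0.8, -0.1, 0, 0, 0.22],
    [-0.62, 0.81, -0.1, 0, 0, 0.22],
    [-0.61, 0.82, -0.1, 0, 0, 0.22],
    [-0.59, 0.83, -0.1, 0, 0, 0.22],
    [-0.57, 0.85, -0.1, 0, 0, 0.22],
    [-0.56, 0.86, -0.1, 0, 0, 0.22],
    [-0.54, 0.87, -0.1, 0, 0, 0.22],
    [-0.52, 0.88, -0.1, 0, 0, 0.22]
  ],
  "grip": 75
}}

```text
t: 1.4
ee_pos: [0.3518, -0.334, 0.2723]
tcp_rot: [180.0, -0.0, -169.0]
contact_force: [0.5, -0.7, 0.3]
grip_width: 0.0751
gripper_force: 0.0
```

```bash
python3 - <<'E'
from h import *
R,p,s=state(); print(s['t'],p,s['tcp_rot'],s['joint_pos'])
im,C=snap('wrist','w_dock'); np.savez('w_dock.npz',R=R,p=p)
E
```

```text
1.4 [ 0.3518 -0.334   0.2723] [ 179.9886   -0.0055 -168.9924] [-20.2346   1.2054 -19.7309  -0.0074 -69.0743 -58.7551]
```

Call:
{"name": "drive_tool", "arguments": {
  "targets": [
    [-0.51, 0.89, -0.1, 0, 0, 0.22],
    [-0.49, 0.89, -0.1, 0, 0, 0.22],
    [-0.47, 0.9, -0.1, 0, 0, 0.22],
    [-0.46, 0.91, -0.1, 0, 0, 0.22],
    [-0.44, 0.92, -0.1, 0, 0, 0.22],
    [-0.42, 0.93, -0.1, 0, 0, 0.22],
    [-0.4, 0.94, -0.1, 0, 0, 0.22],
    [-0.38, 0.95, -0.1, 0, 0, 0.22],
    [-0.36, 0.95, -0.1, 0, 0, 0.22],
    [-0.35, 0.96, -0.1, 0, 0, 0.22]
  ]
}}

```text
t: 2.7
ee_pos: [0.4501, -0.0444, 0.3024]
tcp_rot: [180.0, -0.0, -180.0]
contact_force: [0.6, -0.2, 0.2]
grip_width: 0.0749
gripper_force: 0.0
```

```bash
python3 - <<'E'
from h import *
R,p,s=state(); print(s['t'],p,s['tcp_rot'],s['joint_pos'])
im,C=snap('wrist','w_pock'); np.savez('w_pock.npz',R=R,p=p)
cv2.imwrite('pics/both.png',np.vstack([cv2.imread('pics/w_dock.png')[:300],cv2.imread('pics/w_pock.png')[:300]]))
E
```

```text
2.7 [ 0.4501 -0.0444  0.3024] [ 179.9948   -0.0027 -179.9817] [  19.4555   -3.2385  -20.1372   -0.0061  -73.1021 -109.4354]
```

View pics/both.png

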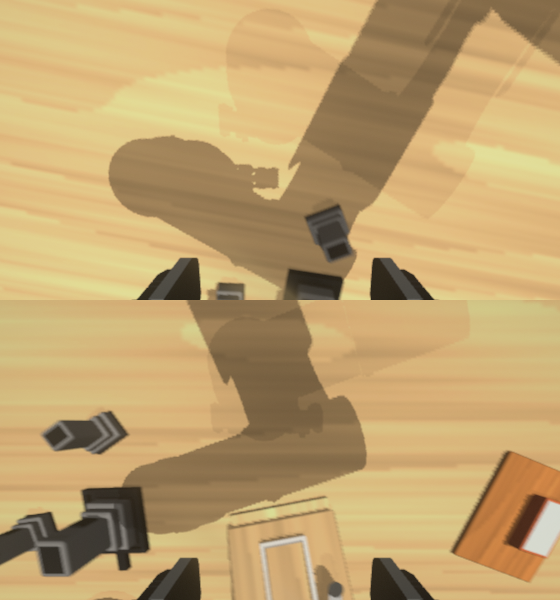

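The wrist views show the dock at (315,285) with the small scanner look-alike at (330,235). In the lower picture the pocket rim is at (290,570), the dock scanner at (115,520) and the brick at (540,525). Now to a point above the brick.

```bash
python3 - <<'E'
from h import *
R1=Ro.from_euler('xyz',[180,0,162],degrees=True).as_matrix()
plan(R1,np.array([.5145,.2805,.17]),13,total=20)
E
```

```text
max 0.85
[[-0.16, 0.83, 0.34, 0, 0, 0.28], [-0.14, 0.83, 0.34, 0, 0, 0.28], [-0.12, 0.83, 0.34, 0, 0, 0.28], [-0.1, 0.84, 0.34, 0, 0, 0.28], [-0.08, 0.84, 0.34, 0, 0, 0.28], [-0.06, 0.84, 0.34, 0, 0, 0.27], [-0.04, 0.84, 0.34, 0, 0, 0.28], [-0.02, 0.84, 0.34, 0, 0, 0.27], [0, 0.84, 0.34, 0, 0, 0.28], [0.02, 0.85, 0.34, 0, 0, 0.27], [0.04, 0.84, 0.34, 0, 0, 0.28], [0.07, 0.84, 0.35, 0, 0, 0.27], [0.08, 0.85, 0.34, 0.01, 0.01, 0.28], [0, 0, 0, 0, 0, 0], [0, 0, 0, 0, 0, 0], [0, 0, 0, 0, 0, 0], [0, 0, 0, 0, 0, 0], [0, 0, 0, 0, 0, 0], [0, 0, 0, 0, 0, 0], [0, 0, 0, 0, 0, 0]]
```

Call:
{"name": "drive_tool", "arguments": {
  "targets": [
    [-0.16, 0.83, 0.34, 0, 0, 0.28],
    [-0.14, 0.83, 0.34, 0, 0, 0.28],
    [-0.12, 0.83, 0.34, 0, 0, 0.28],
    [-0.1, 0.84, 0.34, 0, 0, 0.28],
    [-0.08, 0.84, 0.34, 0, 0, 0.28],
    [-0.06, 0.84, 0.34, 0, 0, 0.27],
    [-0.04, 0.84, 0.34, 0, 0, 0.28],
    [-0.02, 0.84, 0.34, 0, 0, 0.27],
    [0, 0.84, 0.34, 0, 0, 0.28],
    [0.02, 0.85, 0.34, 0, 0, 0.27]
  ]
}}

```text
t: 4.0
ee_pos: [0.4983, 0.2036, 0.1998]
tcp_rot: [-180.0, -0.0, 166.2]
contact_force: [0.7, 0.4, -0.4]
grip_width: 0.0749
gripper_force: 0.0
```

```bash
python3 - <<'E'
from h import *
R,p,s=state(); im,C=snap('wrist','w_b1'); np.savez('w_b1.npz',R=R,p=p); print(s['t'],p)
E
```

```text
4.0 [0.4983 0.2036 0.1998]
```

Call:
{"name": "drive_tool", "arguments": {
  "targets": [
    [0.04, 0.84, 0.34, 0, 0, 0.28],
    [0.07, 0.84, 0.35, 0, 0, 0.27],
    [0.08, 0.85, 0.34, 0, 0, 0.28],
    [0, 0, 0, 0, 0, 0],
    [0, 0, 0, 0, 0, 0],
    [0, 0, 0, 0, 0, 0],
    [0, 0, 0, 0, 0, 0],
    [0, 0, 0, 0, 0, 0],
    [0, 0, 0, 0, 0, 0],
    [0, 0, 0, 0, 0, 0]
  ]
}}

```text
t: 5.3
ee_pos: [0.5127, 0.2776, 0.1694]
tcp_rot: [180.0, 0.0, 162.0]
contact_force: [-0.8, 0.4, -0.5]
grip_width: 0.0749
gripper_force: 0.0
```

```bash
python3 - <<'E'
from h import *
R,p,s=state(); im,C=snap('wrist','w_b2'); np.savez('w_b2.npz',R=R,p=p); print(s['t'],p,s['joint_pos'])
Q=[]
for n in('w_b1','w_b2'):
    d=np.load(n+'.npz'); C=cam('wrist',(d['R'],d['p'])); im=cv2.imread(f'pics/{n}.png')
    g=cv2.cvtColor(im,cv2.COLOR_BGR2HSV); m=((g[...,1]<80)&(g[...,2]>120)).astype(np.uint8)
    cs,_=cv2.findContours(m,cv2.RETR_EXTERNAL,cv2.CHAIN_APPROX_NONE)
    for c in sorted(cs,key=cv2.contourArea)[-2:]: print(n,cv2.contourArea(c),cv2.minAreaRect(c))
    c=max(cs,key=cv2.contourArea); r=cv2.minAreaRect(c); P=onplane(C,cv2.boxPoints(r),.036); print(P,P.mean(0),np.linalg.norm(np.diff(P,axis=0),axis=1)); Q.append((C,r[0]))
print(tri(Q[0][0],Q[0][1],Q[1][0],Q[1][1]))
cv2.imwrite('pics/b12.png',np.hstack([cv2.resize(cv2.imread(f'pics/w_b{i}.png'),(400,300)) for i in(1,2)]))
E
```

```text
5.3 [0.5127 0.2776 0.1694] [  47.6378   15.2766  -16.9765    0.      -57.7447 -155.5919]
w_b1 947.0 ((33.00933837890625, 305.9554443359375), (39.59510040283203, 80.73538208007812), 56.82148742675781)
w_b1 2693.5 ((376.4921875, 190.95950317382812), (39.99735641479492, 73.62852478027344), 7.495856761932373)
[[0.5408 0.2557 0.036 ]
 [0.4768 0.2765 0.036 ]
 [0.4897 0.3096 0.036 ]
 [0.5547 0.2907 0.036 ]] [0.5155 0.2831 0.036 ] [0.0673 0.0355 0.0678]
w_b2 2993.0 ((537.2769165039062, 248.35568237304688), (67.22496032714844, 54.70420837402344), 80.90972137451172)
w_b2 3166.0 ((291.5, 202.0), (78.0, 43.0), 90.0)
[[0.478  0.2748 0.036 ]
 [0.4885 0.3074 0.036 ]
 [0.5516 0.2884 0.036 ]
 [0.5404 0.2538 0.036 ]] [0.5146 0.2811 0.036 ] [0.0342 0.0659 0.0364]
[[0.5123 0.2818 0.0433]]
```

View pics/b12.png

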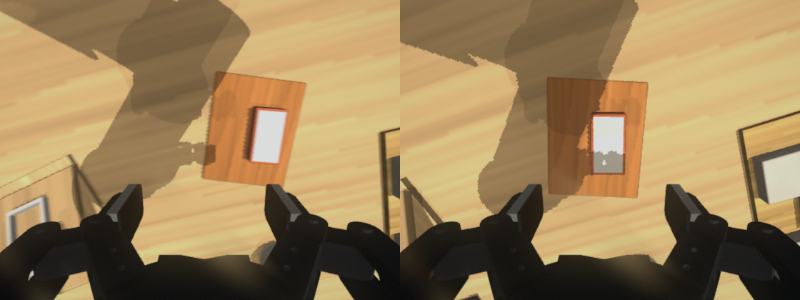

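Both wrist views show the brick alone between the fingers on the board, with its glazed face centred at (0.5145, 0.2815) and yaw −18°. I descend.

```bash
python3 - <<'E'
from h import *
R1=Ro.from_euler('xyz',[180,0,162.3],degrees=True).as_matrix()
plan(R1,np.array([.5145,.2813,.031]),9)
E
```

```text
max 0.52
[[0, 0.01, 0.51, 0, 0, -0.01], [0, 0.02, 0.51, 0, 0, -0.01], [0, 0.01, 0.51, 0, 0, 0], [0, 0.02, 0.51, 0, 0, -0.01], [0, 0.01, 0.51, 0, 0, 0], [0, 0.02, 0.52, 0, 0, -0.01], [-0.01, 0.01, 0.51, 0, 0, 0], [0, 0.02, 0.52, 0, 0, -0.01], [-0.01, 0.01, 0.51, 0, 0, 0], [0, 0, 0, 0, 0, 0]]
```

Call:
{"name": "drive_tool", "arguments": {
  "targets": [
    [0, 0.02, 0.52, 0, 0, 0],
    [0, 0.02, 0.52, 0, 0, 0],
    [0, 0.02, 0.52, 0, 0, 0],
    [0, 0.01, 0.52, 0, 0, 0],
    [0, 0.02, 0.52, 0, 0, 0],
    [0, 0.01, 0.52, 0, 0, 0],
    [0, 0.02, 0.52, 0, 0, 0],
    [0, 0.01, 0.52, 0, 0, 0],
    [0, 0, 0.46, 0, 0, 0],
    [0, 0, 0, 0, 0, 0]
  ]
}}

```text
t: 6.6
ee_pos: [0.5133, 0.2808, 0.0295]
tcp_rot: [-179.9, -0.1, 162.0]
contact_force: [0.5, 0.7, 0.1]
grip_width: 0.0752
gripper_force: 0.0
```

Call:
{"name": "drive_tool", "arguments": {
  "targets": [
    [0, 0, 0, 0, 0, 0],
    [0, 0, 0, 0, 0, 0],
    [0, 0, 0, 0, 0, 0],
    [0, 0, 0, 0, 0, 0],
    [0, 0, 0, 0, 0, 0],
    [0, 0, 0, 0, 0, 0],
    [0, 0, 0, 0, 0, 0],
    [0, 0, -0.5, 0, 0, 0],
    [0, 0, -1, 0, 0, 0],
    [0, 0, -1, 0, 0, 0]
  ],
  "grip": 34
}}

```text
t: 7.85
ee_pos: [0.5137, 0.2811, 0.1072]
tcp_rot: [-180.0, -0.0, 162.0]
contact_force: [0.1, -0.0, -1.0]
grip_width: 0.0388
gripper_force: 60.7
```

```bash
python3 - <<'E'
from h import *
R,p,s=state(); im,C=snap('wrist','w_g'); im2,_=snap('side','s_g'); print(s['t'],p,s['grip_width'],s['gripper_force'],s['contact_force'])
cv2.imwrite('pics/g.png',np.hstack([im[150:420,150:430],cv2.resize(im2[250:385,170:310],(280,270))]))
E
```

```text
7.85 [0.5137 0.2811 0.1072] 0.0388268256313918 60.68983554840088 [ 0.1053 -0.0002 -0.9795]
```

View pics/g.png

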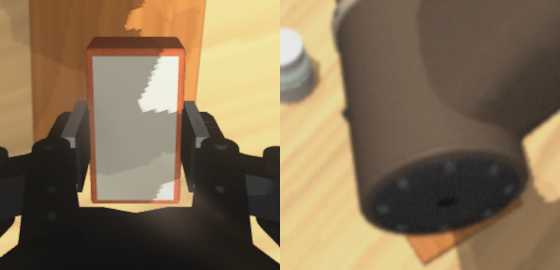

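Brick held squarely between the fingers (opening 39 mm). Now work out the pocket coarsely, and go to a viewing pose along its normal.

```bash
python3 - <<'E'
from h import *
Ct,Cs=cam('top'),cam('side')
cr=lambda u0,v0,cu,cv_:(u0-35+cu/3.8,v0-39+cv_/3.8)
T=[cr(278,222,x-266,y) for x,y in((355,108),(438,95),(453,212),(373,226))]
S=[cr(305,222,x-266,y-300) for x,y in((357,420),(386,360),(487,448),(453,512))]
P=tri(Ct,T,Cs,S); print(P,P.mean(0))
c=P.mean(0); x=(P[0]+P[1]-P[2]-P[3]); y=(P[0]+P[3]-P[1]-P[2]); print(np.linalg.norm(x)/2,np.linalg.norm(y)/2)
psi=np.arctan2(x[1],x[0]); psi2=np.arctan2(-y[0],y[1]); print('yaw',np.degrees([psi,psi2]),'slope',np.degrees(np.arctan2(x[2],np.hypot(*x[:2]))))
ps=psi2; a=np.radians(35)
X=np.array([np.cos(ps)*np.cos(a),np.sin(ps)*np.cos(a),np.sin(a)]); Y=np.array([-np.sin(ps),np.cos(ps),0]); Z=np.cross(X,Y)
o=c-Z*.009; print('o',o,'Z',Z); np.savez('pk0.npz',B=np.c_[X,Y,Z],o=o)
B=np.c_[-X,Y,-Z]
R,p,_=state(); 
tgt=o+np.c_[X,Y,Z]@[.06,0,.19]; print(tgt)
plan(B,tgt,14,total=20)
E
```

```text
[[ 0.5911 -0.0135  0.0903]
 [ 0.6032 -0.0676  0.0894]
 [ 0.5302 -0.08    0.0402]
 [ 0.5203 -0.025   0.0373]] [ 0.5612 -0.0465  0.0643]
0.08898323984277735 0.055649319000705334
yaw [ 9.4921 11.3993] slope 35.034532302633245
o [ 0.5662 -0.0455  0.0569] Z [-0.5623 -0.1134  0.8192]
[ 0.5076 -0.0573  0.247 ]
max 0.8
[[-0.23, -0.77, -0.33, -0.12, -0.49, -0.41], [-0.22, -0.78, -0.33, -0.12, -0.48, -0.41], [-0.2, -0.78, -0.33, -0.12, -0.49, -0.41], [-0.19, -0.79, -0.33, -0.13, -0.49, -0.41], [-0.18, -0.79, -0.33, -0.12, -0.48, -0.4], [-0.16, -0.79, -0.33, -0.13, -0.49, -0.41], [-0.15, -0.79, -0.33, -0.12, -0.48, -0.4], [-0.13, -0.8, -0.33, -0.13, -0.49, -0.41], [-0.12, -0.8, -0.34, -0.12, -0.48, -0.4], [-0.11, -0.8, -0.34, -0.13, -0.49, -0.41], [-0.09, -0.8, -0.34, -0.12, -0.48, -0.4], [-0.08, -0.79, -0.35, -0.13, -0.49, -0.41], [-0.06, -0.79, -0.36, -0.12, -0.48, -0.4], [-0.06, -0.79, -0.36, -0.13, -0.49, -0.41], [0, 0, 0, 0, 0, 0], [0, 0, 0, 0, 0, 0], [0, 0, 0, 0, 0, 0], [0, 0, 0, 0, 0, 0], [0, 0, 0, 0, 0, 0], [0, 0, 0, 0, 0, 0]]
```

Call:
{"name": "drive_tool", "arguments": {
  "targets": [
    [-0.23, -0.77, -0.33, -0.12, -0.49, -0.41],
    [-0.22, -0.78, -0.33, -0.12, -0.48, -0.41],
    [-0.2, -0.78, -0.33, -0.12, -0.49, -0.41],
    [-0.19, -0.79, -0.33, -0.13, -0.49, -0.41],
    [-0.18, -0.79, -0.33, -0.12, -0.48, -0.4],
    [-0.16, -0.79, -0.33, -0.13, -0.49, -0.41],
    [-0.15, -0.79, -0.33, -0.12, -0.48, -0.4],
    [-0.13, -0.8, -0.33, -0.13, -0.49, -0.41],
    [-0.12, -0.8, -0.34, -0.12, -0.48, -0.4],
    [-0.11, -0.8, -0.34, -0.13, -0.49, -0.41]
  ]
}}

```text
t: 9.2
ee_pos: [0.5079, 0.0377, 0.2051]
tcp_rot: [178.2, 24.9, -177.6]
contact_force: [0.3, -0.4, -1.0]
grip_width: 0.0385
gripper_force: 60.8
```

```bash
python3 - <<'E'
from h import *
R,p,s=state(); im,C=snap('wrist','w_p1'); np.savez('w_p1.npz',R=R,p=p); print(s['t'],p,s['tcp_rot'])
E
```

```text
9.2 [0.5079 0.0377 0.2051] [ 178.1726   24.9393 -177.5967]
```

Call:
{"name": "drive_tool", "arguments": {
  "targets": [
    [-0.09, -0.8, -0.34, -0.12, -0.48, -0.4],
    [-0.08, -0.79, -0.35, -0.13, -0.49, -0.41],
    [-0.06, -0.79, -0.36, -0.12, -0.48, -0.4],
    [-0.06, -0.79, -0.36, -0.13, -0.49, -0.41],
    [0, 0, 0, 0, 0, 0],
    [0, 0, 0, 0, 0, 0],
    [0, 0, 0, 0, 0, 0],
    [0, 0, 0, 0, 0, 0],
    [0, 0, 0, 0, 0, 0],
    [0, 0, 0, 0, 0, 0]
  ]
}}

```text
t: 10.5
ee_pos: [0.5064, -0.0578, 0.2441]
tcp_rot: [-179.8, 34.7, -168.5]
contact_force: [0.2, 0.1, -0.8]
grip_width: 0.0388
gripper_force: 60.9
```

```bash
python3 - <<'E'
from h import *
R,p,s=state(); im,C=snap('wrist','w_p2'); np.savez('w_p2.npz',R=R,p=p); print(s['t'],p,s['tcp_rot'],s['joint_pos'],s['grip_width'])
im1=cv2.imread('pics/w_p1.png')
cv2.imwrite('pics/p12.png',np.vstack([im1[:280],cv2.resize(im,(560,420))[:300]]))
E
```

```text
10.5 [ 0.5064 -0.0578  0.2441] [-179.7831   34.6879 -168.4827] [  18.1796  -13.3382  -49.6192   11.9895  -19.6297 -106.7988] 0.03876395804065768
```

View pics/p12.png

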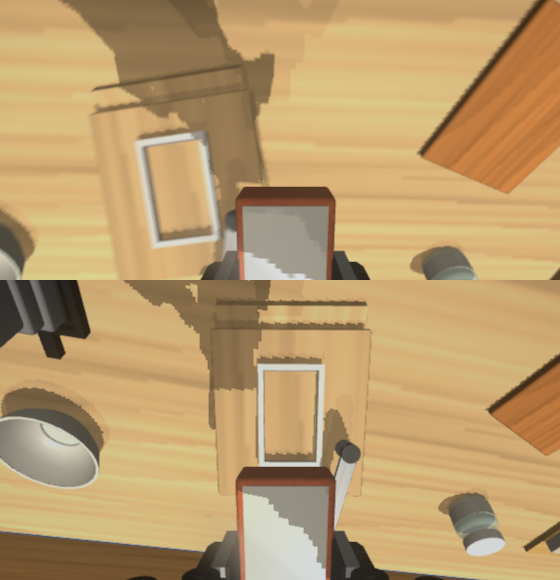

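Both views show the rim unobstructed: corners near (137,141), (206,132), (218,237), (155,247) in view 1 and (258,84), (323,80), (323,187), (259,186) in view 2. The hinge is at (347,170) in view 2. I refine these and triangulate.

```bash
python3 - <<'E'
from h import *
def quad(n,box):
    im=cv2.imread(f'pics/{n}.png'); g=cv2.cvtColor(im,cv2.COLOR_BGR2HSV); u0,v0,u1,v1=box
    m=np.zeros(g.shape[:2],np.uint8); m[v0:v1,u0:u1]=(g[v0:v1,u0:u1,1]<75)&(g[v0:v1,u0:u1,2]>90)
    m=cv2.morphologyEx(m,cv2.MORPH_OPEN,np.ones((2,2)))
    cs,_=cv2.findContours(m,cv2.RETR_EXTERNAL,cv2.CHAIN_APPROX_NONE); c=np.vstack([k for k in cs if len(k)>15])
    hl=cv2.convexHull(c); q=cv2.approxPolyN(hl,4).reshape(-1,2).astype(float)
    q=q[np.argsort(np.arctan2(q[:,1]-q[:,1].mean(),q[:,0]-q[:,0].mean()))]; return q
L=[]
for n,b in(('w_p1',(130,124,224,254)),('w_p2',(250,76,331,190))):
    d=np.load(n+'.npz'); L.append((cam('wrist',(d['R'],d['p'])),quad(n,b))); print(n,L[-1][1].tolist())
def fit(P,tag):
    # order: TL TR BR BL in image; image up = down the slope, right = +y
    x=P[2]+P[3]-P[0]-P[1]; y=P[1]+P[2]-P[0]-P[3]; z=np.cross(x,y)
    print(tag,P.mean(0),np.linalg.norm(x)/2,np.linalg.norm(y)/2,'slope',np.degrees(np.arctan2(x[2],np.hypot(*x[:2]))),'yaw',np.degrees([np.arctan2(x[1],x[0]),np.arctan2(-y[0],y[1])]))
fit(tri(L[0][0],L[0][1],L[1][0],L[1][1]),'tri')
# PnP with the given rim size (known 90x58), each view
obj=np.array([[-45,-29,0],[-45,29,0],[45,29,0],[45,-29,0]])/1000.
for C,q in L:
    K,Rc,tc=C; ok,rv,tv=cv2.solvePnP(obj,q,K,None,flags=cv2.SOLVEPNP_IPPE); M=Rc.T@cv2.Rodrigues(rv)[0]; c=Rc.T@(tv[:,0]-tc)
    print('pnp',c,'slope',np.degrees(np.arcsin(M[2,0])),'yaw',np.degrees(np.arctan2(M[1,0],M[0,0])))
    n=np.array([-.5736*np.cos(np.radians(11)),-.5736*np.sin(np.radians(11)),.819]); 
    for h in(.0645,.0724): fit(onplane(C,q,n@[.5612,-.0465,h],n),h)
# brick in tool frame: four corners of the terracotta-edged top, from w_g crop
K,Rc,tc=cam('wrist',(np.eye(3),np.zeros(3)))
q=np.array([[88,53],[183,53],[180,203],[92,203]])+150.
P=onplane((K,Rc,tc),q,-.0055); print('brick top in tool',P.mean(0),P)
E
```

```text
w_p1 [[134.0, 141.0], [207.0, 130.0], [227.0, 254.0], [152.0, 249.0]]
w_p2 [[258.0, 84.0], [326.0, 84.0], [323.0, 187.0], [259.0, 187.0]]
tri [ 0.5608 -0.0432  0.077 ] 0.09211351078707093 0.05907790970996578 slope 34.404190914417214 yaw [11.3414  4.7695]
pnp [ 0.5502 -0.0376  0.0966] slope 22.8579888313544 yaw 6.412366541099356
0.0645 [ 0.5688 -0.0461  0.0698] 0.09889319996884804 0.06391578542784895 slope 35.00483683183492 yaw [11.5558  6.7878]
0.0724 [ 0.5647 -0.0444  0.0751] 0.09657989470742767 0.06242067026558679 slope 35.00483683183496 yaw [11.5558  6.7878]
pnp [ 0.5573 -0.0444  0.0758] slope 48.30106418396347 yaw 10.791346269360787
0.0645 [ 0.5652 -0.0425  0.0678] 0.09173670340209521 0.06016916645104135 slope 35.005991492790905 yaw [11.1651 11.3421]
0.0724 [ 0.5613 -0.0434  0.0729] 0.08982909271581904 0.05891798409273011 slope 35.00599149279093 yaw [11.1651 11.3421]
brick top in tool [-0.     -0.0017 -0.0055] [[ 0.0342 -0.0203 -0.0055]
 [ 0.0342  0.0167 -0.0055]
 [-0.0343  0.018  -0.0055]
 [-0.0343 -0.021  -0.0055]]
```

```bash
cat >> h.py <<'E'
def pocket():
    a,ps=np.radians(35),np.radians(11.3); X=np.array([np.cos(ps)*np.cos(a),np.sin(ps)*np.cos(a),np.sin(a)]); Y=np.array([-np.sin(ps),np.cos(ps),0]); return np.c_[X,Y,np.cross(X,Y)]
E
python3 - <<'E'
from h import *
B=pocket(); o=np.array([.5664,-.0420,.0655]); np.save('o.npy',o)
d=np.load('w_p1.npz'); C=cam('wrist',(d['R'],d['p'])); q=np.array([[137,141],[206,132],[218,237],[155,247]])
P=onplane(C,q,B[:,2]@(o+.009*B[:,2]),B[:,2]); print('rim v1 in pocket frame mm',((P-o)@B*1000).round(1).tolist())
R1=np.c_[-B[:,0],B[:,1],-B[:,2]]
plan(R1,o+B@[.0,0,.050],9)
E
```

```text
rim v1 in pocket frame mm [[-44.1, -30.5, 9.0], [-43.2, 27.5, 9.0], [42.9, 24.3, 9.0], [44.7, -30.4, 9.0]]
max 0.49
[[0.19, 0.02, 0.49, 0, -0.01, 0], [0.19, 0.01, 0.49, 0, -0.01, 0], [0.19, 0.02, 0.49, 0, -0.01, 0], [0.19, 0.01, 0.49, 0, -0.01, 0.01], [0.19, 0.02, 0.49, 0, 0, 0], [0.19, 0.01, 0.49, 0, -0.01, 0.01], [0.19, 0.02, 0.49, -0.01, 0, 0], [0.19, 0.01, 0.48, 0, -0.01, 0.01], [0.19, 0.02, 0.49, -0.01, 0, 0], [0, 0, 0, 0, 0, 0]]
```

Call:
{"name": "drive_tool", "arguments": {
  "targets": [
    [0.19, 0.01, 0.49, 0, -0.01, 0],
    [0.19, 0.01, 0.49, 0, -0.01, 0],
    [0.19, 0.01, 0.49, 0, -0.01, 0],
    [0.19, 0.01, 0.49, 0, 0, 0],
    [0.19, 0.01, 0.49, 0, 0, 0],
    [0.19, 0.01, 0.49, 0, -0.01, 0],
    [0.19, 0.01, 0.49, 0, 0, 0],
    [0.19, 0.01, 0.48, 0, -0.01, 0],
    [0.19, 0.01, 0.49, 0, 0, 0],
    [0, 0, 0, 0, 0, 0]
  ]
}}

```text
t: 11.8
ee_pos: [0.5197, -0.0564, 0.1392]
tcp_rot: [178.7, 32.4, -168.4]
contact_force: [0.3, -0.7, -0.4]
grip_width: 0.0384
gripper_force: 60.9
```

```bash
python3 - <<'E'
from h import *
R,p,s=state(); im,C=snap('wrist','w_p3'); np.savez('w_p3.npz',R=R,p=p); print(s['t'],p,s['tcp_rot'],s['joint_pos'],s['contact_force'])
B=pocket();o=np.load('o.npy'); print('tcp in pocket',(p-o)@B)
cv2.imwrite('pics/p3.png',cv2.resize(im[100:400,100:460],(720,600)))
E
```

```text
11.8 [ 0.5197 -0.0564  0.1392] [ 178.7344   32.4197 -168.4457] [  14.0209   -0.8236  -58.2237   19.9259   -0.1683 -112.0078] [ 0.2621 -0.7246 -0.3525]
tcp in pocket [ 0.0025 -0.005   0.0883]
```

View pics/p3.png

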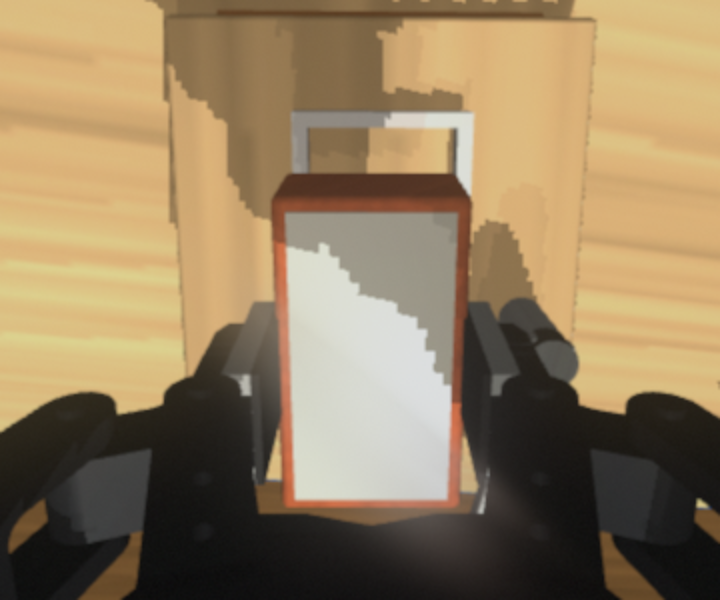

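The close view shows the brick above the pocket, with the lower rim edge at (382,118) and sides u≈300 and 465. The arm stopped short, though: j3 is at −58.2 and j5 at −0.17, both at their limits. I'll fit the kinematics from recorded poses to see what is reachable.

```bash
cat > kin.py <<'E'
from h import *
from scipy.optimize import least_squares
D=[([-51.4442,20.5895,.6342,-.0197,-70.1353,-16.506],[.2532,-.6252,.2414],[179.9079,-.008,-157.9569]),
([-20.2346,1.2054,-19.7309,-.0074,-69.0743,-58.7551],[.3518,-.334,.2723],[179.9886,-.0055,-168.9924]),
([19.4555,-3.2385,-20.1372,-.0061,-73.1021,-109.4354],[.4501,-.0444,.3024],[179.9948,-.0027,-179.9817]),
([47.6378,15.2766,-16.9765,0,-57.7447,-155.5919],[.5127,.2776,.1694],[180,0,162.0]),
([18.1796,-13.3382,-49.6192,11.9895,-19.6297,-106.7988],[.5064,-.0578,.2441],[-179.7831,34.6879,-168.4827]),
([14.0209,-.8236,-58.2237,19.9259,-.1683,-112.0078],[.5197,-.0564,.1392],[178.7344,32.4197,-168.4457])]
Rx=lambda a:Ro.from_euler('x',a,degrees=True).as_matrix();Ry=lambda a:Ro.from_euler('y',a,degrees=True).as_matrix();Rz=lambda a:Ro.from_euler('z',a,degrees=True).as_matrix()
R60=Ry(90)@Rz(-90) # placeholder, tool x/z at forearm frame
def fk(q,P,s4=-1,s6=-1):
    a1,d1,L2,L3,a3,lat,Lh=P; M=Rz(q[0])
    e=np.array([a1+L2*np.sin(np.radians(q[1])),0,d1+L2*np.cos(np.radians(q[1]))])
    A=Ry(q[1]-q[2]); w=e+A@[L3,lat,a3]
    H=A@Rx(s4*q[3])@Ry(-q[4])@Rx(s6*q[5]); return M@(w+H@[Lh,0,0]), M@H
if __name__=='__main__':
    best=None
    for s4 in(1,-1):
        f=lambda P:np.concatenate([fk(q,P,s4)[0]-p for q,p,_ in D])
        r=least_squares(f,[.1,.4,.4,.4,.05,-.19,.25]); print(s4,r.x,np.abs(r.fun).max())
        if best is None or r.cost<best[0]: best=(r.cost,s4,r.x)
    for s6 in(1,-1):
        print(s6,[ (fk(q,best[2],best[1],s6)[1].T@Ro.from_euler('xyz',e,degrees=True).as_matrix()).round(2).tolist() for q,p,e in D[:1]+D[3:6]])
E
python3 kin.py
```

```text
1 [ 0.0735  0.1737  0.5889  0.3776  0.0206 -0.1978  0.3738] 0.03986926512761072
-1 [ 0.0541  0.2105  0.6099  0.4009  0.0051 -0.1886  0.4088] 0.011151112253189988
1 [[[-0.0, 0.0, 1.0], [-0.84, 0.54, -0.0], [-0.54, -0.84, 0.0]], [[-0.0, 0.0, 1.0], [-0.66, -0.75, 0.0], [0.75, -0.66, 0.0]], [[-0.0, 0.0, 1.0], [0.83, -0.55, 0.0], [0.55, 0.83, 0.0]], [[-0.0, -0.0, 1.0], [0.72, -0.69, -0.0], [0.69, 0.72, 0.0]]]
-1 [[[-0.0, 0.0, 1.0], [-1.0, -0.0, -0.0], [0.0, -1.0, 0.0]], [[-0.0, 0.0, 1.0], [-1.0, 0.0, -0.0], [-0.0, -1.0, 0.0]], [[-0.0, 0.0, 1.0], [-1.0, -0.0, -0.0], [0.0, -1.0, 0.0]], [[-0.0, -0.0, 1.0], [-1.0, 0.0, -0.0], [-0.0, -1.0, -0.0]]]
```

```bash
python3 - <<'E'
s=open('kin.py').read()
s=s.replace("w=e+A@[L3,lat,a3]\n    H=A@Rx(s4*q[3])@Ry","w=e+A@[L3,0,a3]+A@Rx(s4*q[3])@[0,lat,0]\n    H=A@Rx(s4*q[3])@Ry")
s=s.replace("if __name__","C0=np.array([[0,0,1],[-1,0,0],[0,-1,0.]])\nLIM=np.array([[-176.03,176.03],[-82.01,121.73],[-58.28,71.71],[-173.87,95.51],[-174.79,-.11],[-173.66,173.66]])\n"
"""PP=np.array([0,.2,.5,.5,0,-.19,.3])
def ik(R,p,seeds=None,P=None):
    P=PP if P is None else P; out=[]
    rng=np.random.default_rng(0)
    for q0 in (seeds if seeds is not None else rng.uniform(LIM[:,0],LIM[:,1],(60,6))):
        def f(q):
            x,H=fk(q,P); return np.r_[(x-p)*10,Ro.from_matrix((H@C0).T@R).as_rotvec()*3]
        r=least_squares(f,np.clip(q0,LIM[:,0]+.01,LIM[:,1]-.01),bounds=(LIM[:,0],LIM[:,1]),x_scale=30.)
        if r.cost<1e-6 and not any(np.abs(r.x-k).max()<1 for k in out): out.append(r.x)
    return out
if __name__""",1)
s=s.replace("for s4 in(1,-1)","for s4 in(-1,)")
open('kin.py','w').write(s)
E
python3 kin.py|head -2
```

```text
-1 [-0.      0.1987  0.6016  0.4636  0.     -0.1918  0.3622] 5.345744386933693e-05
1 [[[-0.0, 0.0, 1.0], [-0.84, 0.54, -0.0], [-0.54, -0.84, 0.0]], [[-0.0, 0.0, 1.0], [-0.66, -0.75, 0.0], [0.75, -0.66, 0.0]], [[-0.0, 0.0, 1.0], [0.83, -0.55, 0.0], [0.55, 0.83, 0.0]], [[-0.0, -0.0, 1.0], [0.72, -0.69, -0.0], [0.69, 0.72, 0.0]]]
```

```bash
sed -i 's/^PP=.*/PP=np.array([0,.1987,.6016,.4636,0,-.1918,.3622])/' kin.py; python3 - <<'E'
from kin import *
B=pocket();o=np.load('o.npy'); R1=np.c_[-B[:,0],B[:,1],-B[:,2]]
# tilt less by d about pocket Y : tool axis closer to vertical
def tilt(d): return Ro.from_rotvec(np.radians(-d)*B[:,1]).as_matrix()
print((tilt(10)@-B[:,2]), -B[:,2])
for nm,g in(('place',[0,0,.0205]),('above',[0,0,.06]),('scan',[0,0,.173])):
    for d in(0,10,20,35):
        # brick/scanner grasp point fixed in pocket frame; tcp = point; tilt about it
        R=tilt(d)@R1; S=ik(R,o+B@g)
        print(nm,d,[x.round(0).tolist() for x in S])
E
```

```text
[ 0.6934  0.1386 -0.7071] [ 0.5625  0.1124 -0.8192]
place 0 []
place 10 [[-9.0, 10.0, -33.0, -76.0, -15.0, -0.0]]
place 20 [[-32.0, 16.0, -39.0, -106.0, -36.0, 49.0]]
place 35 [[-48.0, 36.0, -49.0, -119.0, -68.0, 85.0]]
above 0 []
above 10 [[-1.0, 4.0, -37.0, -60.0, -10.0, -22.0]]
above 20 [[-29.0, 9.0, -39.0, -98.0, -33.0, 36.0]]
above 35 [[-50.0, 28.0, -49.0, -114.0, -64.0, 77.0]]
scan 0 []
scan 10 []
scan 20 [[-11.0, -12.0, -41.0, -65.0, -20.0, -13.0]]
scan 35 [[-50.0, 1.0, -46.0, -97.0, -56.0, 44.0]]
```

```bash
python3 - <<'E'
from kin import *
B=pocket();o=np.load('o.npy'); R1=np.c_[-B[:,0],B[:,1],-B[:,2]]
def tilt(d): return Ro.from_rotvec(np.radians(-d)*B[:,1]).as_matrix()
rng=np.random.default_rng(1)
for nm,g in(('place',[0,0,.0205]),('above',[0,0,.06]),('scan',[0,0,.173])):
    for d in(6,3,0,-3,-6,-10,-15,-25,-35):
        sd=rng.uniform([-60,-30,-58,-173,-80,-170],[60,50,0,90,-1,170],(25,6)); R=tilt(d)@R1
        S=ik(R,o+B@g,sd); print(nm,d,[x.round(0).tolist() for x in S])
E
```

```text
place 6 [[6.0, 9.0, -37.0, -51.0, -5.0, -35.0]]
place 3 []
place 0 []
place -3 []
place -6 []
place -10 []
place -15 [[17.0, 11.0, -45.0, 7.0, -15.0, -102.0]]
place -25 [[16.0, 14.0, -34.0, 2.0, -32.0, -96.0]]
place -35 [[16.0, 19.0, -26.0, 0.0, -46.0, -94.0]]
above 6 []
above 3 []
above 0 []
above -3 []
above -6 []
above -10 [[17.0, 4.0, -51.0, 14.0, -10.0, -109.0]]
above -15 [[17.0, 6.0, -44.0, 6.0, -20.0, -101.0]]
above -25 [[16.0, 10.0, -35.0, 2.0, -36.0, -96.0]]
above -35 [[16.0, 14.0, -27.0, -0.0, -49.0, -94.0]]
scan 6 []
scan 3 []
scan 0 []
scan -3 [[19.0, -14.0, -55.0, 14.0, -18.0, -110.0]]
scan -6 [[19.0, -13.0, -51.0, 10.0, -23.0, -106.0]]
scan -10 [[19.0, -11.0, -47.0, 7.0, -30.0, -103.0]]
scan -15 [[18.0, -9.0, -42.0, 4.0, -37.0, -100.0]]
scan -25 [[17.0, -3.0, -34.0, 1.0, -49.0, -97.0]]
scan -35 [[16.0, 3.0, -27.0, 0.0, -60.0, -95.0]]
```

The pose along the pocket normal falls in a reach gap, but a tool tilted 15–25° less is fine. So I return the brick to the board and regrip it with the hand leaning 20° about its y.

```bash
cat >> kin.py <<'E'
def path(R1,p1,n,R0=None,p0=None,q=None):
    """IK along the straight path from present pose: report joints"""
    if R0 is None: R0,p0,s=state(); q=s['joint_pos']
    rv=Ro.from_matrix(R0.T@R1).as_rotvec(); qs=[]
    for k in range(1,n+1):
        S=ik(R0@Ro.from_rotvec(rv*k/n).as_matrix(),p0+(p1-p0)*k/n,[q])
        if not S: print('no ik at',k,n); return q
        qs.append(np.abs(S[0]-q).max()); q=S[0]
    print('end q',q.round(1),'max step',max(qs).round(1)); return q
E
python3 - <<'E'
from kin import *
R1=Ro.from_euler('xyz',[180,0,162.0],degrees=True).as_matrix(); p1=np.array([.5140,.2811,.11])
q=path(R1,p1,14); plan(R1,p1,14,total=20)
X=-R1[:,0];Y=R1[:,1]; R2=Ro.from_rotvec(np.radians(20)*Y).as_matrix()@R1; p2=np.array([.5140,.2811,.01+.025])
q2=path(R2,p1,5,R1,p1,q); path(R2,p2,5,R2,p1,q2)
B=pocket();o=np.load('o.npy'); R3=Ro.from_rotvec(np.radians(20)*B[:,1]).as_matrix()@np.c_[-B[:,0],B[:,1],-B[:,2]]
q3=path(R3,o+B@[0,0,.08],14,R2,p1+[0,0,.05],q2); path(R3,o+B@[0,0,.025],5,R3,o+B@[0,0,.08],q3)
E
```

```text
no ik at 1 14
max 0.8
[[-0.09, 0.79, 0.16, 0.14, 0.45, 0.42], [-0.06, 0.79, 0.14, 0.14, 0.45, 0.42], [-0.04, 0.8, 0.13, 0.14, 0.45, 0.42], [-0.02, 0.8, 0.12, 0.14, 0.45, 0.41], [0.01, 0.8, 0.11, 0.14, 0.45, 0.41], [0.03, 0.8, 0.1, 0.13, 0.45, 0.42], [0.06, 0.8, 0.09, 0.14, 0.45, 0.41], [0.08, 0.8, 0.09, 0.13, 0.45, 0.42], [0.11, 0.79, 0.08, 0.14, 0.45, 0.41], [0.13, 0.79, 0.08, 0.13, 0.45, 0.42], [0.16, 0.79, 0.08, 0.14, 0.45, 0.41], [0.19, 0.78, 0.07, 0.13, 0.44, 0.42], [0.21, 0.77, 0.07, 0.14, 0.45, 0.41], [0.24, 0.77, 0.07, 0.13, 0.44, 0.42], [0, 0, 0, 0, 0, 0], [0, 0, 0, 0, 0, 0], [0, 0, 0, 0, 0, 0], [0, 0, 0, 0, 0, 0], [0, 0, 0, 0, 0, 0], [0, 0, 0, 0, 0, 0]]
end q [  36.7   27.6   -2.5  -17.   -72.5 -137.8] max step 54.7
end q [  36.7   32.4   -5.5  -17.9  -65.1 -135.2] max step 1.5
end q [ 17.    5.  -39.3   2.9 -30.8 -97.9] max step 5.1
end q [ 16.5  11.7 -39.1   3.3 -24.4 -98. ] max step 1.3
```

```bash
python3 - <<'E'
from kin import *
R1=Ro.from_euler('xyz',[180,0,162.0],degrees=True).as_matrix(); p1=np.array([.5140,.2811,.11])
R0,p0,s=state()
Ra=Ro.from_euler('xyz',[180,20,-168.5],degrees=True).as_matrix(); pa=np.array([.515,-.03,.19])
q=s['joint_pos']
for k in(.25,.5,.75,1):
    S=ik(R0@Ro.from_rotvec(Ro.from_matrix(R0.T@Ra).as_rotvec()*k).as_matrix(),p0+(pa-p0)*k,[q]); print(k,[x.round(1) for x in S]); q=S[0] if S else q
path(R1,p1,12,Ra,pa,q)
r,p=plan(Ra,pa,4,total=4); plan(R1,p1,13,r,p,total=16)
E
```

```text
0.25 [array([  17.2,   -2. ,  -51.4,    9.2,  -11.4, -103.9])]
0.5 [array([  18.6,   -2.7,  -47.7,    7.6,  -19. , -103.5])]
0.75 [array([  19.7,   -2.9,  -44.2,    6.7,  -26. , -103.5])]
1 [array([  20.8,   -2.8,  -40.7,    5.9,  -32.5, -103.7])]
end q [  47.8   19.   -20.5   -0.   -50.4 -155.8] max step 8.1
max 0.63
[[-0.23, 0.23, -0.35, 0.06, 0.62, 0.01], [-0.21, 0.23, -0.36, 0.07, 0.62, 0.01], [-0.19, 0.23, -0.37, 0.06, 0.62, 0.01], [-0.17, 0.23, -0.39, 0.07, 0.63, 0.01]]
max 0.79
[[-0.08, 0.78, 0.25, 0.08, 0.3, 0.45], [-0.05, 0.79, 0.24, 0.08, 0.3, 0.45], [-0.03, 0.79, 0.23, 0.08, 0.3, 0.45], [0, 0.79, 0.23, 0.08, 0.3, 0.45], [0.02, 0.79, 0.22, 0.08, 0.3, 0.45], [0.05, 0.79, 0.22, 0.08, 0.3, 0.45], [0.07, 0.79, 0.21, 0.08, 0.3, 0.45], [0.1, 0.79, 0.21, 0.08, 0.3, 0.45], [0.13, 0.79, 0.21, 0.08, 0.3, 0.45], [0.15, 0.78, 0.2, 0.08, 0.3, 0.45], [0.18, 0.78, 0.2, 0.08, 0.3, 0.45], [0.2, 0.77, 0.21, 0.08, 0.31, 0.44], [0.22, 0.77, 0.2, 0.07, 0.3, 0.44], [0, 0, 0, 0, 0, 0], [0, 0, 0, 0, 0, 0], [0, 0, 0, 0, 0, 0]]
```

Call:
{"name": "drive_tool", "arguments": {
  "targets": [
    [-0.23, 0.23, -0.35, 0.06, 0.62, 0.01],
    [-0.21, 0.23, -0.36, 0.07, 0.62, 0.01],
    [-0.19, 0.23, -0.37, 0.06, 0.62, 0.01],
    [-0.17, 0.23, -0.39, 0.07, 0.63, 0.01],
    [-0.08, 0.78, 0.25, 0.08, 0.3, 0.45],
    [-0.05, 0.79, 0.24, 0.08, 0.3, 0.45],
    [-0.03, 0.79, 0.23, 0.08, 0.3, 0.45],
    [0, 0.79, 0.23, 0.08, 0.3, 0.45],
    [0.02, 0.79, 0.22, 0.08, 0.3, 0.45],
    [0.05, 0.79, 0.22, 0.08, 0.3, 0.45]
  ]
}}

```text
t: 13.1
ee_pos: [0.5147, 0.1143, 0.1531]
tcp_rot: [178.7, 10.8, 177.5]
contact_force: [-0.5, -0.3, -1.1]
grip_width: 0.0385
gripper_force: 60.9
```

Call:
{"name": "drive_tool", "arguments": {
  "targets": [
    [0.07, 0.79, 0.21, 0.08, 0.3, 0.45],
    [0.1, 0.79, 0.21, 0.08, 0.3, 0.45],
    [0.13, 0.79, 0.21, 0.08, 0.3, 0.45],
    [0.15, 0.78, 0.2, 0.08, 0.3, 0.45],
    [0.18, 0.78, 0.2, 0.08, 0.3, 0.45],
    [0.2, 0.77, 0.21, 0.08, 0.31, 0.44],
    [0.22, 0.77, 0.2, 0.07, 0.3, 0.44],
    [0, 0, 0, 0, 0, 0],
    [0, 0, 0, 0, 0, 0],
    [0, 0, 0, 0, 0, 0]
  ]
}}

```text
t: 14.35
ee_pos: [0.5141, 0.2802, 0.1102]
tcp_rot: [180.0, 0.0, 162.0]
contact_force: [-0.4, -0.5, -0.5]
grip_width: 0.0381
gripper_force: 60.9
```

```bash
python3 - <<'E'
from kin import *
R1=Ro.from_euler('xyz',[180,0,162.0],degrees=True).as_matrix()
R,p,s=state();print(s['t'],p,s['tcp_rot'],s['joint_pos'])
plan(R1,np.array([.514,.2811,.0318]),8)
E
```

```text
14.35 [0.5141 0.2802 0.1102] [179.9814   0.0292 161.9955] [  47.7287   18.9596  -20.6035    0.0247  -50.4079 -155.7488]
max 0.33
[[0, 0, 0.33, 0, 0, 0], [0, 0, 0.33, 0, 0, 0], [0, 0, 0.33, 0, 0, 0], [0, 0.01, 0.32, 0, 0, 0], [0, 0, 0.33, 0, 0, 0], [0, 0.01, 0.32, 0, 0, 0], [0.01, 0, 0.33, 0, 0, 0], [0, 0.01, 0.32, 0, 0.01, 0], [0, 0, 0, 0, 0, 0], [0, 0, 0, 0, 0, 0]]
```

Call:
{"name": "drive_tool", "arguments": {
  "targets": [
    [0, 0, 0.33, 0, 0, 0],
    [0, 0, 0.33, 0, 0, 0],
    [0, 0, 0.33, 0, 0, 0],
    [0, 0.01, 0.33, 0, 0, 0],
    [0, 0, 0.33, 0, 0, 0],
    [0, 0.01, 0.33, 0, 0, 0],
    [0, 0, 0.33, 0, 0, 0],
    [0, 0, 0.31, 0, 0, 0],
    [0, 0, 0, 0, 0, 0],
    [0, 0, 0, 0, 0, 0]
  ]
}}

```text
t: 15.6
ee_pos: [0.5145, 0.2814, 0.0319]
tcp_rot: [180.0, 0.0, 162.0]
contact_force: [-3.5, -0.2, 6.6]
grip_width: 0.0384
gripper_force: 61.8
```

Call:
{"name": "drive_tool", "arguments": {
  "targets": [
    [0, 0, 0, 0, 0, 0],
    [0, 0, 0, 0, 0, 0],
    [0, 0, 0, 0, 0, 0],
    [0, 0, -0.03, 0, 0.8, 0],
    [0, 0, -0.03, 0, 0.8, 0],
    [0, 0, -0.03, 0, 0.8, 0],
    [0, 0, -0.03, 0, 0.8, 0],
    [0, 0, -0.03, 0, 0.8, 0],
    [0, 0, 0, 0, 0, 0],
    [0, 0, 0, 0, 0, 0]
  ],
  "grip": 72
}}

```text
t: 16.85
ee_pos: [0.5148, 0.2809, 0.0355]
tcp_rot: [-180.0, -19.9, 162.0]
contact_force: [-0.3, 0.3, -1.0]
grip_width: 0.0723
gripper_force: 0.0
```

```bash
python3 - <<'E'
from kin import *
R,p,s=state();im,C=snap('wrist','w_r');cv2.imwrite('pics/r.png',im[100:420,80:480]);print(s['t'],p,s['tcp_rot'],s['joint_pos'],s['contact_force'])
E
```

```text
16.85 [0.5148 0.2809 0.0355] [-179.9683  -19.9456  161.9743] [  36.6465   32.3878   -5.4496  -17.8421  -65.1348 -135.2687] [-0.3466  0.2948 -0.9693]
```

View pics/r.png

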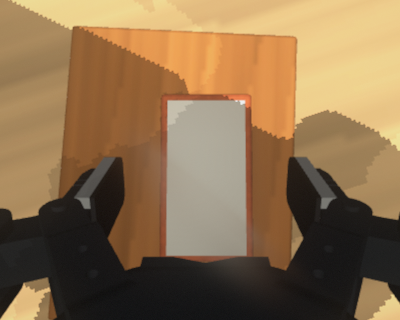

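The brick lies flat on its board, centred between the open, tilted fingers. I grip it again and lift.

Call:
{"name": "drive_tool", "arguments": {
  "targets": [
    [0, 0, 0, 0, 0, 0],
    [0, 0, 0, 0, 0, 0],
    [0, 0, 0, 0, 0, 0],
    [0, 0, 0, 0, 0, 0],
    [0, 0, 0, 0, 0, 0],
    [0, 0, 0, 0, 0, 0],
    [0, 0, 0, 0, 0, 0],
    [0.15, 0, -0.42, 0, 0, 0],
    [0.31, 0, -0.85, 0, 0, 0],
    [0.31, 0, -0.85, 0, 0, 0]
  ],
  "grip": 34
}}

```text
t: 18.15
ee_pos: [0.5148, 0.2809, 0.1043]
tcp_rot: [-180.0, -20.0, 162.0]
contact_force: [-0.4, 0.6, -2.3]
grip_width: 0.0383
gripper_force: 60.4
```

```bash
python3 - <<'E'
from kin import *
R,p,s=state();print(s['t'],p,s['tcp_rot'],s['grip_width'],s['gripper_force'])
B=pocket();o=np.load('o.npy'); R3=Ro.from_rotvec(np.radians(20)*B[:,1]).as_matrix()@np.c_[-B[:,0],B[:,1],-B[:,2]]
pa=o+B@[0,0,.075]; print(pa)
m=np.array([.50,.10,.185])
q=path(R3,m,8); path(R3,pa,8,R3,m,q)
r,pp=plan(R3,m,9,total=9); plan(R3,pa,7,r,pp,total=11)
E
```

```text
18.15 [0.5148 0.2809 0.1043] [-179.9597  -20.0029  161.9795] 0.038256231044535 60.445640087127686
[ 0.5242 -0.0504  0.1269]
end q [  38.2   -1.   -40.3   11.   -37.8 -124.9] max step 4.9
end q [ 16.9   5.6 -39.3   2.9 -30.2 -97.9] max step 3.7
max 0.77
[[-0.04, -0.65, -0.33, 0.03, -0.76, -0.66], [-0.03, -0.66, -0.33, 0.03, -0.76, -0.66], [-0.01, -0.66, -0.33, 0.03, -0.76, -0.66], [0, -0.66, -0.32, 0.03, -0.76, -0.66], [0.02, -0.66, -0.32, 0.03, -0.76, -0.66], [0.04, -0.66, -0.33, 0.03, -0.76, -0.66], [0.05, -0.66, -0.32, 0.02, -0.76, -0.66], [0.07, -0.65, -0.33, 0.03, -0.76, -0.66], [0.09, -0.65, -0.34, 0.02, -0.77, -0.66]]
max 0.73
[[0.1, -0.73, 0.26, 0, 0, 0], [0.1, -0.73, 0.26, 0, 0, 0], [0.1, -0.72, 0.26, 0, 0, 0], [0.1, -0.73, 0.26, 0, 0, 0], [0.1, -0.72, 0.26, 0, 0, 0], [0.09, -0.73, 0.26, 0, 0, 0], [0.1, -0.72, 0.26, 0, 0, 0], [0, 0, 0, 0, 0, 0], [0, 0, 0, 0, 0, 0], [0, 0, 0, 0, 0, 0], [0, 0, 0, 0, 0, 0]]
```

Call:
{"name": "drive_tool", "arguments": {
  "targets": [
    [-0.04, -0.65, -0.33, 0.03, -0.76, -0.66],
    [-0.03, -0.66, -0.33, 0.03, -0.76, -0.66],
    [-0.01, -0.66, -0.33, 0.03, -0.76, -0.66],
    [0, -0.66, -0.32, 0.03, -0.76, -0.66],
    [0.02, -0.66, -0.32, 0.03, -0.76, -0.66],
    [0.04, -0.66, -0.33, 0.03, -0.76, -0.66],
    [0.05, -0.66, -0.32, 0.02, -0.76, -0.66],
    [0.07, -0.65, -0.33, 0.03, -0.76, -0.66],
    [0.09, -0.65, -0.34, 0.02, -0.77, -0.66],
    [0.1, -0.73, 0.26, 0, 0, 0]
  ]
}}

```text
t: 19.4
ee_pos: [0.5025, 0.0777, 0.1772]
tcp_rot: [179.9, 15.2, -168.6]
contact_force: [-0.2, 0.6, -1.4]
grip_width: 0.038
gripper_force: 60.5
```

Call:
{"name": "drive_tool", "arguments": {
  "targets": [
    [0.1, -0.73, 0.26, 0, 0, 0],
    [0.1, -0.73, 0.26, 0, 0, 0],
    [0.1, -0.73, 0.26, 0, 0, 0],
    [0.1, -0.73, 0.26, 0, 0, 0],
    [0.1, -0.73, 0.26, 0, 0, 0],
    [0.1, -0.72, 0.26, 0, 0, 0],
    [0, 0, 0, 0, 0, 0],
    [0, 0, 0, 0, 0, 0],
    [0, 0, 0, 0, 0, 0],
    [0, 0, 0, 0, 0, 0]
  ]
}}

```text
t: 20.65
ee_pos: [0.5242, -0.0504, 0.1262]
tcp_rot: [180.0, 15.1, -168.7]
contact_force: [-0.7, 0.1, -1.4]
grip_width: 0.0383
gripper_force: 60.6
```

```bash
python3 - <<'E'
from h import *
R,p,s=state(); im,C=snap('wrist','w_p4'); im2,_=snap('side','s_p4'); np.savez('w_p4.npz',R=R,p=p); print(s['t'],p,s['tcp_rot'],s['joint_pos'])
B=pocket();o=np.load('o.npy'); print('tcp in pocket',(p-o)@B)
cv2.imwrite('pics/p4.png',np.hstack([im[100:400,100:460],cv2.resize(im2[140:290,235:385],(300,300))]))
E
```

```text
20.65 [ 0.5242 -0.0504  0.1262] [ 179.95     15.0623 -168.6711] [ 16.8727   5.6345 -39.3982   2.7787 -29.9968 -97.7613]
tcp in pocket [-0.0004  0.0001  0.0744]
```

View pics/p4.png

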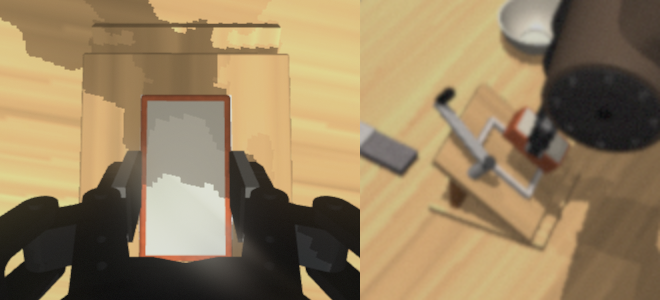

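Brick parallel to the plate and above the pocket; brick centre column 186 vs plate centre 185 in the crop, so it is aligned. Descend along the pocket normal.

```bash
python3 - <<'E'
from kin import *
B=pocket();o=np.load('o.npy'); R3=Ro.from_rotvec(np.radians(20)*B[:,1]).as_matrix()@np.c_[-B[:,0],B[:,1],-B[:,2]]
plan(R3,o+B@[0,0,.027],8)
E
```

```text
max 0.19
[[-0.07, 0, 0.18, 0, 0, 0], [-0.07, 0, 0.19, 0, 0, 0], [-0.07, 0, 0.18, 0, 0, 0], [-0.07, 0, 0.19, 0, 0, 0], [-0.07, 0, 0.18, 0, 0, 0], [-0.07, 0, 0.19, 0, 0, 0], [-0.07, 0, 0.18, 0.01, 0, 0], [-0.07, 0, 0.19, 0, 0.01, 0], [0, 0, 0, 0, 0, 0], [0, 0, 0, 0, 0, 0]]
```

Call:
{"name": "drive_tool", "arguments": {
  "targets": [
    [-0.07, 0, 0.19, 0, 0, 0],
    [-0.07, 0, 0.19, 0, 0, 0],
    [-0.07, 0, 0.18, 0, 0, 0],
    [-0.07, 0, 0.19, 0, 0, 0],
    [-0.07, 0, 0.18, 0, 0, 0],
    [-0.07, 0, 0.19, 0, 0, 0],
    [-0.07, 0, 0.18, 0, 0, 0],
    [-0.06, 0, 0.18, 0, 0, 0],
    [0, 0, 0, 0, 0, 0],
    [0, 0, 0, 0, 0, 0]
  ]
}}

```text
t: 22.0
ee_pos: [0.5511, -0.0455, 0.0871]
tcp_rot: [180.0, 15.0, -168.7]
contact_force: [0.9, 0.2, -1.5]
grip_width: 0.038
gripper_force: 60.6
```

```bash
python3 - <<'E'
from h import *
R,p,s=state(); im,C=snap('wrist','w_p5'); print(s['t'],s['tcp_rot'],s['contact_force'],s['torque'])
B=pocket();o=np.load('o.npy'); print('tcp in pocket',(p-o)@B)
cv2.imwrite('pics/p5.png',im[80:400,100:460])
E
```

```text
22.0 [ 179.9529   15.0271 -168.715 ] [ 0.8621  0.1771 -1.4976] [-0.1649  0.9427  0.0301]
tcp in pocket [-0.0005 -0.0004  0.0267]
```

View pics/p5.png

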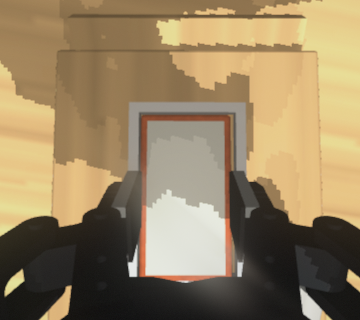

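The brick sits inside the rim with a gap on both sides (rim u≈135–240, brick 141–230 in the crop). I lower the last millimetre, release and back off; I have used up my picture viewings, so from here I rely on numbers and masks.

Call:
{"name": "drive_tool", "arguments": {
  "targets": [
    [-0.01, 0, 0.03, 0, 0, 0],
    [-0.01, 0, 0.02, 0, 0, 0],
    [0, 0, 0, 0, 0, 0],
    [0, 0, 0, 0, 0, 0],
    [0, 0, 0, 0, 0, 0],
    [0, 0, 0, 0, 0, 0],
    [0, 0, 0, 0, 0, 0],
    [0, 0, 0, 0, 0, 0],
    [0, 0, 0, 0, 0, 0],
    [0, 0, 0, 0, 0, 0]
  ]
}}

```text
t: 23.3
ee_pos: [0.5512, -0.0455, 0.0869]
tcp_rot: [180.0, 15.0, -168.7]
contact_force: [-12.7, 2.6, 17.0]
grip_width: 0.038
gripper_force: 62.9
```

Call:
{"name": "drive_tool", "arguments": {
  "targets": [
    [0, 0, 0, 0, 0, 0],
    [0, 0, 0, 0, 0, 0],
    [0, 0, 0, 0, 0, 0],
    [0, 0, 0, 0, 0, 0],
    [0, 0, 0, 0, 0, 0],
    [0.1, 0, -0.28, 0, 0, 0],
    [0.17, 0, -0.47, 0, 0, 0],
    [0.17, 0, -0.47, 0, 0, 0],
    [0.17, 0, -0.47, 0, 0, 0],
    [0.17, 0, -0.47, 0, 0, 0]
  ],
  "grip": 54
}}

```text
t: 24.55
ee_pos: [0.5128, -0.0532, 0.1437]
tcp_rot: [179.9, 15.1, -168.7]
contact_force: [-0.0, 0.1, 1.0]
grip_width: 0.054
gripper_force: 0.0
```

```bash
python3 - <<'E'
from kin import *
R,p,s=state(); im,C=snap('wrist','w_p6'); B=pocket();o=np.load('o.npy'); print(s['t'],s['grip_width'],(p-o)@B,s['contact_force'])
g=cv2.cvtColor(im,cv2.COLOR_BGR2HSV); m=(((g[...,0]<12)|(g[...,0]>172))&(g[...,1]>130)&(g[...,2]>60)).astype(np.uint8)
m[:, :150]=0; m[:,430:]=0
cs,_=cv2.findContours(m,cv2.RETR_EXTERNAL,cv2.CHAIN_APPROX_NONE); c=max(cs,key=cv2.contourArea); print(len(c),cv2.boundingRect(c))
q=cv2.approxPolyN(cv2.convexHull(c),4).reshape(-1,2).astype(float); P=onplane(C,q,B[:,2]@(o+.026*B[:,2]),B[:,2]); print(q.tolist(),((P-o)@B*1000).round(1).tolist())
# lever arc poses
T=lambda d:Ro.from_rotvec(np.radians(-d)*B[:,1]).as_matrix()
Rl0=np.c_[-B[:,0],B[:,1],-B[:,2]]
for d in(-20,-27):
    Rl=T(d)@Ro.from_rotvec(-np.radians(45)*B[:,2]).as_matrix()@Rl0
    kn=lambda th,z:o+B@[.028+.09*np.cos(th),.05-.09*np.sin(th),z]
    print('d',d); q=path(Rl,kn(0,.10),8)
    for k,(th,z) in enumerate([(0,.05),(.4,.05),(.8,.05),(1.2,.05),(1.57,.05)]):
        S=ik(Rl,kn(th,z),[q]); print(th,[x.round(0).tolist() for x in S]); q=S[0] if S else q
E
```

```text
24.55 0.05400256605595956 [-0.     -0.0005  0.0955] [-0.0232  0.1012  0.9683]
446 (255, 203, 62, 112)
[[316.0, 203.0], [316.0, 316.0], [255.0, 262.0], [255.0, 203.0]] [[-39.6, 17.8, 26.0], [32.4, 17.2, 26.0], [-1.6, -21.6, 26.0], [-39.6, -21.9, 26.0]]
d -20
end q [  21.9    6.1  -25.6    4.   -43.7 -148.2] max step 6.5
0 [[21.0, 11.0, -26.0, 4.0, -39.0, -148.0]]
0.4 [[17.0, 11.0, -25.0, 3.0, -39.0, -143.0]]
0.8 [[14.0, 12.0, -26.0, 1.0, -37.0, -139.0]]
1.2 [[12.0, 11.0, -29.0, 0.0, -35.0, -136.0]]
1.57 [[11.0, 11.0, -33.0, -0.0, -32.0, -135.0]]
d -27
end q [  21.1    9.7  -19.     1.7  -53.4 -145.7] max step 7.0
0 [[21.0, 14.0, -19.0, 2.0, -49.0, -145.0]]
0.4 [[17.0, 15.0, -19.0, 1.0, -49.0, -141.0]]
0.8 [[14.0, 15.0, -20.0, 1.0, -47.0, -138.0]]
1.2 [[12.0, 14.0, -23.0, 0.0, -44.0, -136.0]]
1.57 [[11.0, 13.0, -27.0, -0.0, -41.0, -135.0]]
```

```bash
python3 - <<'E'
from h import *
B=pocket();o=np.load('o.npy')
for n,b in(('top',(245,180,285,205)),('side',(262,178,300,200))):
    im=cv2.imread(f'pics/{n}0.png'); C=cam(n); u0,v0,u1,v1=b; V=im.max(2)
    m=np.zeros(V.shape,np.uint8); m[v0:v1,u0:u1]=V[v0:v1,u0:u1]<55
    k,l,st,ce=cv2.connectedComponentsWithStats(m); i=1+np.argmax(st[1:,4]); print(n,st[i],ce[i],'pred',proj(C,[o+B@[.118,.05,.048],o+B@[.028,.05,.036]]))
    P=onplane(C,ce[i],B[:,2]@(o+.048*B[:,2]),B[:,2]); q=(P-o)@B; print(q, 'theta',np.arctan2(.05-q[0,1],q[0,0]-.028),'r',np.hypot(.05-q[0,1],q[0,0]-.028))
E
```

```text
top [260 191   5   7  27] [262.4074 193.9259] pred [[252.4693 193.1093]
 [257.9599 223.416 ]]
[[0.1112 0.027  0.048 ]] theta 0.26962642847062285 r 0.08630787925597609
side [274 185   8   7  32] [277.2188 188.0312] pred [[272.8267 192.957 ]
 [299.965  220.2035]]
[[0.1156 0.0309 0.048 ]] theta 0.21457595825501513 r 0.0896919561246899
```

The brick is seated: x −3.6, y ≈ −2 mm, resting on the lower rim. The lever starts at about 0.24 rad, with the knob at plate (115, 29). Plan the cage-and-sweep.

```bash
cat >> kin.py <<'E'
B=pocket()
try: o=np.load('o.npy')
except Exception: pass
T=lambda d:Ro.from_rotvec(np.radians(-d)*B[:,1]).as_matrix()
Rl=T(-20)@Ro.from_rotvec(-np.radians(45)*B[:,2]).as_matrix()@np.c_[-B[:,0],B[:,1],-B[:,2]]
kn=lambda th,z,e=0:o+B@[.028+.09*np.cos(th)-.707*e,.05-.09*np.sin(th)-.707*e,z]
E
python3 - <<'E'
from kin import *
r,p=plan(Rl,kn(.24,.105),10); 
r,p=plan(Rl,kn(.24,.058),4,r,p,total=10)
import io,contextlib
rows=[]
ths=[.24]+list(np.linspace(.35,1.57,17))
for i,th in enumerate(ths):
    e=.005 if i<len(ths)-1 else .007
    t=kn(th,.058,e); sh=np.round(r.T@(t-p)/.03,2); p=p+r@sh*.03; rows.append([*map(float,sh),0,0,0])
print(len(rows),rows)
E
```

```text
max 0.9
[[-0.35, 0.1, -0.16, 0, 0, 0.9], [-0.34, 0.12, -0.16, 0, 0, 0.9], [-0.33, 0.15, -0.15, 0, 0, 0.9], [-0.32, 0.18, -0.16, 0, 0, 0.9], [-0.3, 0.2, -0.15, 0, 0, 0.9], [-0.29, 0.22, -0.16, 0.01, 0, 0.9], [-0.27, 0.25, -0.15, 0, 0.01, 0.9], [-0.25, 0.27, -0.16, 0.01, 0, 0.9], [-0.22, 0.28, -0.15, 0, 0.01, 0.9], [-0.21, 0.3, -0.16, 0.01, 0, 0.9]]
max 0.37
[[-0.09, 0.1, 0.37, 0, 0, 0], [-0.09, 0.09, 0.37, 0, 0, 0], [-0.1, 0.1, 0.37, 0, 0, 0], [-0.09, 0.09, 0.36, 0, 0, 0], [0, 0, 0, 0, 0, 0], [0, 0, 0, 0, 0, 0], [0, 0, 0, 0, 0, 0], [0, 0, 0, 0, 0, 0], [0, 0, 0, 0, 0, 0], [0, 0, 0, 0, 0, 0]]
18 [[-0.01, -0.16, 0.04, 0, 0, 0], [-0.16, -0.29, 0.04, 0, 0, 0], [-0.09, -0.2, 0.03, 0, 0, 0], [-0.08, -0.22, 0.03, 0, 0, 0], [-0.06, -0.21, 0.04, 0, 0, 0], [-0.04, -0.22, 0.05, 0, 0, 0], [-0.03, -0.22, 0.05, 0, 0, 0], [-0.01, -0.23, 0.05, 0, 0, 0], [0.01, -0.22, 0.06, 0, 0, 0], [0.02, -0.22, 0.06, 0, 0, 0], [0.04, -0.21, 0.07, 0, 0, 0], [0.06, -0.21, 0.07, 0, 0, 0], [0.07, -0.21, 0.07, 0, 0, 0], [0.09, -0.19, 0.07, 0, 0, 0], [0.1, -0.19, 0.08, 0, 0, 0], [0.12, -0.18, 0.07, 0, 0, 0], [0.13, -0.17, 0.08, 0, 0, 0], [0.15, -0.23, 0.1, 0, 0, 0]]
```

Call:
{"name": "drive_tool", "arguments": {
  "targets": [
    [-0.35, 0.1, -0.16, 0, 0, 0.9],
    [-0.34, 0.12, -0.16, 0, 0, 0.9],
    [-0.33, 0.15, -0.15, 0, 0, 0.9],
    [-0.32, 0.18, -0.16, 0, 0, 0.9],
    [-0.3, 0.2, -0.15, 0, 0, 0.9],
    [-0.29, 0.22, -0.16, 0.01, 0, 0.9],
    [-0.27, 0.25, -0.15, 0, 0.01, 0.9],
    [-0.25, 0.27, -0.16, 0.01, 0, 0.9],
    [-0.22, 0.28, -0.15, 0, 0.01, 0.9],
    [-0.21, 0.3, -0.16, 0.01, 0, 0.9]
  ]
}}

```text
t: 25.85
ee_pos: [0.5955, -0.007, 0.2152]
tcp_rot: [169.4, 10.4, 145.2]
contact_force: [-0.4, 0.3, -0.3]
grip_width: 0.0538
gripper_force: 0.0
```

```bash
python3 - <<'E'
from kin import *
R,p,s=state(); print(s['t'],(p-o)@B,Ro.from_matrix(Rl.T@R).as_rotvec()); 
im,C=snap('side','s_l'); 
# knob still where it was? dark blob near in wrist view
im,C=snap('wrist','w_l'); pk=proj(C,[kn(t,.060) for t in(.14,.24,.34)]); print(pk.round(0).tolist())
u,v=pk[1].round().astype(int); V=im.max(2); print(V[v-24:v+25:6,u-36:u+37:6])
E
```

```text
25.85 [0.1149 0.0287 0.1024] [0.0021 0.0015 0.0029]
[[316.0, 249.0], [303.0, 258.0], [289.0, 264.0]]
[[219 218 219 185 119 121 120 108 122 139 127 116 219]
 [218 219 218 218 121 117 121 123 115 129 134 135 127]
 [218 219 219 218 204 113  49  49  96 128 129 140 115]
 [218 218 219 219 147  53  53  50  49 132 125 135 202]
 [218 219 218 219  55  54  53  54  50 121 181 207 204]
 [218 218 219 219  59  57  55  55 100 193 205 200 199]
 [215 218 218 218 219  70  61 219 218 184 199 200 204]
 [213 216 218 218 219 218 219 218 219 219 194 204 201]
 [214 215 216 218 218 219 219 218 219 219 218 194 219]]
```

Knob top is seen dark at about (302, 256) against a prediction of (303, 258), so the cage is centred. Descend, close to 26 mm and sweep.

Call:
{"name": "drive_tool", "arguments": {
  "targets": [
    [-0.09, 0.1, 0.36, 0, 0, 0],
    [-0.09, 0.09, 0.35, 0, 0, 0],
    [-0.09, 0.1, 0.35, 0, 0, 0],
    [-0.09, 0.09, 0.35, 0, 0, 0],
    [0, 0, 0, 0, 0, 0],
    [0, 0, 0, 0, 0, 0],
    [0, 0, 0, 0, 0, 0],
    [0, 0, 0, 0, 0, 0],
    [0, 0, 0, 0, 0, 0],
    [0, 0, 0, 0, 0, 0]
  ],
  "grip": 50
}}

```text
t: 27.2
ee_pos: [0.6208, -0.0016, 0.1782]
tcp_rot: [169.4, 10.5, 145.3]
contact_force: [0.6, -0.4, -0.3]
grip_width: 0.0499
gripper_force: 0.0
```

Call:
{"name": "drive_tool", "arguments": {
  "targets": [
    [0, 0, 0, 0, 0, 0],
    [0, 0, 0, 0, 0, 0],
    [0, 0, 0, 0, 0, 0],
    [-0.01, -0.16, 0.04, 0, 0, 0],
    [-0.16, -0.29, 0.04, 0, 0, 0],
    [-0.09, -0.2, 0.03, 0, 0, 0],
    [-0.08, -0.22, 0.03, 0, 0, 0],
    [-0.06, -0.21, 0.04, 0, 0, 0],
    [-0.04, -0.22, 0.05, 0, 0, 0],
    [-0.03, -0.22, 0.05, 0, 0, 0]
  ],
  "grip": 26
}}

```text
t: 28.45
ee_pos: [0.6097, -0.0473, 0.1639]
tcp_rot: [169.4, 10.4, 145.3]
contact_force: [0.6, 0.1, 0.7]
grip_width: 0.0261
gripper_force: 0.4
```

Call:
{"name": "drive_tool", "arguments": {
  "targets": [
    [-0.01, -0.23, 0.05, 0, 0, 0],
    [0.01, -0.22, 0.06, 0, 0, 0],
    [0.02, -0.22, 0.06, 0, 0, 0],
    [0.04, -0.21, 0.07, 0, 0, 0],
    [0.06, -0.21, 0.07, 0, 0, 0],
    [0.07, -0.21, 0.07, 0, 0, 0],
    [0.09, -0.19, 0.07, 0, 0, 0],
    [0.1, -0.19, 0.08, 0, 0, 0],
    [0.12, -0.18, 0.07, 0, 0, 0],
    [0.13, -0.17, 0.08, 0, 0, 0]
  ]
}}

```text
t: 29.7
ee_pos: [0.5672, -0.0857, 0.1298]
tcp_rot: [169.4, 10.5, 145.3]
contact_force: [0.0, 0.5, 0.5]
grip_width: 0.0261
gripper_force: 0.3
```

```bash
python3 - <<'E'
from kin import *
R,p,s=state(); print(s['t'],(p-o)@B,s['contact_force'],s['contact_force']@B,s['grip_width'])
im,C=snap('wrist','w_l2'); pk=proj(C,[kn(t,.060) for t in(1.37,1.47,1.57)]); print(pk.round(0).tolist())
V=im.max(2); u,v=pk[1].round().astype(int); print(V[v-30:v+31:6,u-42:u+43:6])
E
```

```text
29.7 [ 0.0305 -0.043   0.0571] [0.0251 0.4903 0.5426] [0.4101 0.4758 0.3752] 0.02606113691876839
[[318.0, 296.0], [301.0, 282.0], [286.0, 267.0]]
[[211 210 224 227 174 152 148 134 131 110  71  80 136 188 236]
 [222 224 228 233 232 189  45  46  45 108  47  81  81 233 234]
 [190 222 224 229  55  52  49  46  45  46  45  79  80  49  49]
 [223 203 221 120  60  55  54  51  46  45  44  80  79  53  51]
 [223 223 215  82  67  60  55  54  46  61  46  68  79  79  48]
 [223 223 224 157  85  69  61  55  74 138  45  46  78  79  46]
 [223 223 223 223 112  89  71  61 233 142  48  52 130  44  45]
 [224 224 224 225 219 217 221 227 233 191  47  54  68  43  46]
 [224 224 225 225 225 198 219 221 227 234  51  55  45  44  43]
 [225 225 225 225 225 225 192 219 221 228  58  56  46  44  42]
 [226 225 225 225 225 225 225 206 218 219  73  61  49  43  40]]
```

Call:
{"name": "drive_tool", "arguments": {
  "targets": [
    [0.07, -0.08, 0.04, 0, 0, 0],
    [0.05, -0.08, 0.03, 0, 0, 0],
    [0.03, -0.05, 0.02, 0, 0, 0],
    [0, 0, 0, 0, 0, 0],
    [0, 0, 0, 0, 0, 0],
    [0, 0, 0, 0, 0, 0],
    [0, 0, 0, 0, 0, 0],
    [0, 0, 0, 0, 0, 0],
    [0, 0, 0, 0, 0, 0],
    [0, 0, 0, 0, 0, 0]
  ]
}}

```text
t: 31.0
ee_pos: [0.5633, -0.0873, 0.1268]
tcp_rot: [169.2, 10.6, 145.3]
contact_force: [1.6, 4.6, 3.2]
grip_width: 0.0258
gripper_force: 3.3
```

```bash
python3 - <<'E'
from kin import *
R,p,s=state(); print(s['t'],(p-o)@B,s['contact_force']@B,s['grip_width'],s['gripper_force'])
# plan: back off to clear height along pocket Z, opening first slightly
r,pp=plan(Rl,p+B@[.002,.002,.05],4,total=4)
Rd=Ro.from_euler('xyz',[180,0,180],degrees=True).as_matrix()
# approach over scanner: seen at (0.511,-0.275), height 0.138 ; scan options
m=np.array([.48,-.19,.30]); q=path(Rd,m,10,Rl,pp,s['joint_pos']); plan(Rd,m,10,r,pp)
E
```

```text
31.0 [ 0.0254 -0.0438  0.0571] [3.8852 4.1671 1.2   ] 0.02577259451764334 3.3060242235660553
max 0.4
[[0.1, -0.08, -0.4, 0, 0, 0], [0.1, -0.08, -0.4, 0, 0.01, 0], [0.1, -0.07, -0.39, 0.01, 0, 0], [0.1, -0.08, -0.4, 0, 0.01, 0.01]]
end q [  0.2   3.5 -13.7   0.  -72.8 -90.2] max step 10.0
max 0.67
[[-0.11, -0.29, -0.49, 0.14, 0.27, -0.67], [-0.08, -0.31, -0.48, 0.14, 0.27, -0.67], [-0.06, -0.32, -0.48, 0.15, 0.27, -0.67], [-0.02, -0.32, -0.48, 0.14, 0.27, -0.67], [0.01, -0.33, -0.48, 0.15, 0.27, -0.67], [0.03, -0.34, -0.47, 0.14, 0.27, -0.67], [0.07, -0.34, -0.47, 0.15, 0.27, -0.67], [0.1, -0.34, -0.46, 0.14, 0.26, -0.67], [0.12, -0.34, -0.45, 0.15, 0.27, -0.67], [0.16, -0.33, -0.45, 0.14, 0.26, -0.67]]
```

Lever is against its stop (about 6 N resistance). I back off along the plate normal and move towards the scanner.

Call:
{"name": "drive_tool", "arguments": {
  "targets": [
    [0, 0, 0, 0, 0, 0],
    [0, 0, 0, 0, 0, 0],
    [0.1, -0.08, -0.4, 0, 0, 0],
    [0.1, -0.08, -0.4, 0, 0, 0],
    [0.1, -0.07, -0.39, 0, 0, 0],
    [0.1, -0.08, -0.4, 0, 0, 0],
    [-0.11, -0.29, -0.49, 0.14, 0.27, -0.67],
    [-0.08, -0.31, -0.48, 0.14, 0.27, -0.67],
    [-0.06, -0.32, -0.48, 0.15, 0.27, -0.67],
    [-0.02, -0.32, -0.48, 0.14, 0.27, -0.67]
  ],
  "grip": 36
}}

```text
t: 32.25
ee_pos: [0.5115, -0.1314, 0.2213]
tcp_rot: [174.4, 7.0, 159.6]
contact_force: [0.7, -0.6, -0.6]
grip_width: 0.0358
gripper_force: 0.0
```

Call:
{"name": "drive_tool", "arguments": {
  "targets": [
    [0.01, -0.33, -0.48, 0.15, 0.27, -0.67],
    [0.03, -0.34, -0.47, 0.14, 0.27, -0.67],
    [0.07, -0.34, -0.47, 0.15, 0.27, -0.67],
    [0.1, -0.34, -0.46, 0.14, 0.26, -0.67],
    [0.12, -0.34, -0.45, 0.15, 0.27, -0.67],
    [0.16, -0.33, -0.45, 0.14, 0.26, -0.67],
    [0, 0, 0, 0, 0, 0],
    [0, 0, 0, 0, 0, 0],
    [0, 0, 0, 0, 0, 0],
    [0, 0, 0, 0, 0, 0]
  ],
  "grip": 72
}}

```text
t: 33.5
ee_pos: [0.4782, -0.1905, 0.2988]
tcp_rot: [-180.0, -0.1, 180.0]
contact_force: [0.4, -0.2, -0.1]
grip_width: 0.0722
gripper_force: 0.0
```

```bash
python3 - <<'E'
from kin import *
R,p,s=state(); print(s['t'],p,s['tcp_rot'],s['joint_pos'])
im,C=snap('wrist','w_s1'); np.savez('w_s1.npz',R=R,p=p)
cr=lambda u0,v0,cu,cv_:(u0-35+cu/3.8,v0-39+cv_/3.8)
Tt=[cr(372,243,x-532,y) for x,y in((652,128),(693,128),(693,181),(652,181))]
Ss=[cr(372,180,x-532,y-300) for x,y in((680,330),(720,348),(697,368),(657,345))]
for n,q in(('top',Tt),('side',Ss)): P=onplane(cam(n),q,.138); print(n,P[:,:2].tolist(),P.mean(0))
# dock/scanner dark silhouette seen by the wrist
V=im.max(2); m=(V<70).astype(np.uint8); k,l,st,ce=cv2.connectedComponentsWithStats(m)
for i in range(1,k):
    if st[i,4]>250: print(st[i],ce[i].round(0))
sc=np.array([[.51+a*.019,-.2755+b*.015,.138] for a,b in((1,1),(1,-1),(-1,-1),(-1,1))]); print('pred top',proj(C,sc).round(0).tolist())
dk=np.array([[.51+a*.044,-.2755+b*.036,.014] for a,b in((1,1),(1,-1),(-1,-1),(-1,1))]); print('pred dock',proj(C,dk).round(0).tolist())
print('lever', )
imt,Ct=snap('top','t_2'); pk=proj(Ct,[kn(t,.055) for t in(1.3,1.42,1.57)]).round(1); print(pk.tolist()); 
V=imt.max(2); mm=np.zeros(V.shape,np.uint8); u,v=pk[2].astype(int); mm[v-10:v+11,u-12:u+13]=V[v-10:v+11,u-12:u+13]<55; print(cv2.connectedComponentsWithStats(mm)[2:])
E
```

```text
33.5 [ 0.4782 -0.1905  0.2988] [-179.9533   -0.1357  179.969 ] [  0.1944   3.4191 -13.9504   0.0483 -72.7664 -90.2397]
top [[0.5245760096983589, -0.26211052440557914], [0.5249093807466436, -0.2884271614199338], [0.49111077084398325, -0.28777799809593974], [0.49079347596290124, -0.2615700119428964]] [ 0.5078 -0.275   0.138 ]
side [[0.5238061353476884, -0.27946310203499936], [0.49369729472366397, -0.27900245836837345], [0.4967316213258918, -0.25310579310855685], [0.5289698943611949, -0.25762454636593846]] [ 0.5108 -0.2673  0.138 ]
[ 192  167   61   67 2242] [226. 195.]
[116 208  29  33 596] [131. 222.]
[    0   258   560   162 48587] [280. 364.]
pred top [[213.0, 249.0], [181.0, 249.0], [177.0, 210.0], [210.0, 210.0]]
pred dock [[249.0, 232.0], [195.0, 232.0], [190.0, 165.0], [247.0, 165.0]]
lever
[[292.2, 212.1], [293.6, 215.7], [294.7, 220.4]]
(array([[     0,      0,    560,    420, 235153],
       [   302,    210,      4,     21,     47]], dtype=int32), array([[279.4952, 209.4981],
       [303.4681, 219.0426]]))
```

```bash
python3 - <<'E'
from kin import *
im=cv2.imread('pics/t_2.png').max(2); print(im[205:235:2,280:312:2])
w=cv2.imread('pics/w_s1.png').max(2); print(w[195:262:5,165:260:5])
ims,Cs=snap('side','s_2'); pk=proj(Cs,[kn(t,.055) for t in(0.24,1.3,1.42,1.57)]).round(1); print(pk.tolist()); u,v=pk[3].astype(int); print(ims.max(2)[v-16:v+17:3,u-24:u+25:3])
Rs=T(0); Rd=Ro.from_euler('xyz',[180,0,180.3],degrees=True).as_matrix(); Rs=Ro.from_rotvec(np.radians(15)*Rd[:,1]).as_matrix()@Rd
h=np.array([.5125,-.271,.20]); q=path(Rs,h,10); plan(Rs,h,10)
q2=path(Rs,h-[0,0,.094],5,Rs,h,q); Rc=T(-15)@np.c_[-B[:,0],B[:,1],-B[:,2]]
m=np.array([.45,-.17,.30]); q=path(Rc,m,10,Rs,h+[0,0,.08],q); path(Rc,o+B@[-.0036,0,.176],8,Rc,m,q)
E
```

```text
[[ 56  55  58  57  60  62  58  83  90  87  79  63  85  86  94 122]
 [ 52  53  53  54  52  52  55  85  97  99  87  45  50  53  55  59]
 [ 56  58  57  56  57  57  57  89 101  99  98  48  48  52  52  56]
 [ 60  62  59  56  60  55  60  89  81  70  95  50  47  55  57  59]
 [ 60  63  62  62  61  62  62  95 101  99 104  55  50  58  57  60]
 [ 63  61  63  63  61  62  64  90 117 118 113  60  49  62  61  62]
 [ 66  65  66  63  63  64  65  91 121 123 115  64  47  63  65  62]
 [ 67  66  64  67  66  66  68  87 126 127 121  69  43  64  67  65]
 [ 68  69  67  68  67  67  67  87 127 128 123  74  48  65  65  68]
 [ 71  69  68  70  68  68  70  88 128 130 126  75  47  68  67  66]
 [ 71  70  70  70  70  68  69  87 133 133 130  77  46  67  69  67]
 [ 70  71  70  72  69  70  73  89 134 134 130  80  47  69  71  69]
 [ 73  74  74  72  74  74  73  91 136 138 133  78  43  72  72  69]
 [ 75  75  76  74  76  76  75  91 140 141 136  80  45  75  76  74]
 [ 77  78  78  78  78  76  78  94 144 144 138  80  50  77  79  78]]
[[163 162 161 161 161 159  58  70  83  48  46  49  72  96  86  52  46  48
  157]
 [164 164 163
[... 1790 characters left out ...]
 169 176 183 181 160 114]
 [161 166 131 115 148 147 109 113 127 150 163 178 182 183 171 114 125]]
end q [ -7.3  21.6  -5.9   2.  -77.4 -83.1] max step 1.8
max 0.33
[[-0.11, -0.27, 0.33, 0, 0.3, -0.01], [-0.12, -0.27, 0.33, 0, 0.3, -0.01], [-0.13, -0.27, 0.32, 0, 0.3, -0.01], [-0.14, -0.27, 0.32, 0, 0.3, -0.01], [-0.15, -0.27, 0.32, 0, 0.3, 0], [-0.16, -0.27, 0.31, 0, 0.29, -0.01], [-0.16, -0.27, 0.31, 0, 0.3, 0], [-0.17, -0.26, 0.3, 0, 0.29, -0.01], [-0.18, -0.27, 0.3, 0, 0.3, 0], [-0.19, -0.26, 0.29, 0, 0.29, -0.01]]
end q [ -7.3  26.4 -11.9   2.1 -66.6 -83.5] max step 2.2
end q [ -0.6 -10.4 -27.2  -5.  -53.7 -75.9] max step 5.8
end q [  18.6   -9.2  -42.8    4.1  -36.7 -100.2] max step 3.4
```

The side view puts the knob where 1.57 rad predicts, so the lever is shut. The wrist view puts the handle top (outline u 184–212, v 213–252) at (0.5127, −0.2715). Go to hover, descend.

Call:
{"name": "drive_tool", "arguments": {
  "targets": [
    [-0.11, -0.27, 0.33, 0, 0.3, 0],
    [-0.12, -0.27, 0.33, 0, 0.3, 0],
    [-0.13, -0.27, 0.32, 0, 0.3, 0],
    [-0.14, -0.27, 0.32, 0, 0.3, 0],
    [-0.15, -0.27, 0.32, 0, 0.3, 0],
    [-0.16, -0.27, 0.31, 0, 0.3, 0],
    [-0.16, -0.27, 0.31, 0, 0.3, 0],
    [-0.17, -0.26, 0.3, 0, 0.3, 0],
    [-0.18, -0.27, 0.3, 0, 0.3, 0],
    [-0.19, -0.26, 0.29, 0, 0.3, 0]
  ]
}}

```text
t: 34.9
ee_pos: [0.5124, -0.2717, 0.1996]
tcp_rot: [-179.9, -15.2, 180.0]
contact_force: [-0.1, -0.0, 0.2]
grip_width: 0.0718
gripper_force: 0.0
```

```bash
python3 - <<'E'
from kin import *
R,p,s=state(); print(s['t'],p,s['tcp_rot'])
im,C=snap('wrist','w_s2'); sc=np.array([[.5125+a*.019,-.2725+b*.015,.138] for a,b in((1,1),(1,-1),(-1,-1),(-1,1))]); q=proj(C,sc).round(0); print('pred top',q.tolist())
c=q.mean(0).astype(int); V=im.max(2); print(c,V[c[1]-36:c[1]+37:6,c[0]-48:c[0]+49:6])
Rd=Ro.from_euler('xyz',[180,0,180.3],degrees=True).as_matrix(); Rs=Ro.from_rotvec(np.radians(15)*Rd[:,1]).as_matrix()@Rd
plan(Rs,np.array([.5125,-.271,.106]),8)
E
```

```text
34.9 [ 0.5124 -0.2717  0.1996] [-179.9428  -15.2117  179.9609]
pred top [[311.0, 288.0], [263.0, 288.0], [263.0, 226.0], [311.0, 226.0]]
[287 257] [[232 232  75  68  89 161 145  46  45  52 166 146  56  45 156 156 156]
 [231 219  68  57  88  65  62  61  60  59  58  75  55  45 153 153 152]
 [231 153  61  58  82 150 151 151 151 154 156 153  56  44 145 146 146]
 [230 157  63  58  83 155  70  67  68  66  69 162  57  42 148 147 149]
 [226 150  67  62  83 152  68  67  68  67  67 160  57  42 144 143 142]
 [223 150  74  65  85 150  68  65  65  68  65 158  57  42 146 146 145]
 [158 157  84  71  87 149  68  66  66  65  66 155  53  42 149 149 149]
 [159 158  99  85  91 147  68  67  64  65  65 145  49  42 147 151 152]
 [161 160 102  98 102 146  60  54  49  46  45  91  51  42 148 154 154]
 [161 161 101 100 102 110  74  61  53  48  46  91  49  43 145 153 153]
 [152 149 102 102 103 117 103  90  80  75  72 135  50  46 128 138 139]
 [157 156 156 186 219 149 117 107  92 112 108 122 150 149 148 158 152]
 [157 158 221 220 219 219 219 110 106 210 219 166 166 166 166 166 166]]
max 0.37
[[-0.1, 0, 0.37, 0, -0.01, -0.01], [-0.1, 0.01, 0.37, 0, -0.01, -0.01], [-0.1, 0, 0.37, 0, -0.01, -0.01], [-0.1, 0.01, 0.37, 0, -0.01, -0.01], [-0.1, 0, 0.37, 0, -0.01, -0.01], [-0.1, 0.01, 0.37, 0, -0.01, -0.01], [-0.1, 0, 0.36, 0.01, -0.01, 0], [-0.11, 0.01, 0.37, 0, -0.01, -0.01], [0, 0, 0, 0, 0, 0], [0, 0, 0, 0, 0, 0]]
```

Handle outline at u 269–305, v 233–281 is centred on the prediction (287, 257). Descend and grip.

Call:
{"name": "drive_tool", "arguments": {
  "targets": [
    [-0.1, 0, 0.37, 0, 0, 0],
    [-0.1, 0, 0.37, 0, 0, 0],
    [-0.1, 0, 0.37, 0, 0, 0],
    [-0.1, 0, 0.37, 0, 0, 0],
    [-0.1, 0, 0.37, 0, 0, 0],
    [-0.1, 0, 0.37, 0, 0, 0],
    [-0.1, 0.01, 0.37, 0, 0, 0],
    [-0.1, 0.01, 0.37, 0, 0, 0],
    [0, 0, 0, 0, 0, 0],
    [0, 0, 0, 0, 0, 0]
  ]
}}

```text
t: 36.2
ee_pos: [0.5124, -0.2708, 0.1085]
tcp_rot: [-179.9, -15.1, 180.0]
contact_force: [0.3, -0.0, -0.6]
grip_width: 0.072
gripper_force: 0.0
```

Call:
{"name": "drive_tool", "arguments": {
  "targets": [
    [0, 0, 0, 0, 0, 0],
    [0, 0, 0, 0, 0, 0],
    [0, 0, 0, 0, 0, 0],
    [0, 0, 0, 0, 0, 0],
    [0, 0, 0, 0, 0, 0],
    [0, 0, 0, 0, 0, 0],
    [0, 0, 0, 0, 0, 0],
    [0, 0, 0, 0, 0, 0],
    [0, 0, 0, 0, 0, 0],
    [0, 0, 0, 0, 0, 0]
  ],
  "grip": 24
}}

```text
t: 37.45
ee_pos: [0.5125, -0.2707, 0.1086]
tcp_rot: [-179.9, -15.1, 180.0]
contact_force: [1.0, 1.6, 4.3]
grip_width: 0.0293
gripper_force: 59.8
```

```bash
python3 - <<'E'
from kin import *
R,p,s=state(); print(s['t'],p,s['tcp_rot'],s['grip_width'],s['gripper_force'],s['contact_force']); np.savez('grasp.npz',R=R,p=p)
up=np.array([p[0]-.005,p[1],.225]); r,pp=plan(R,up,6,total=6)
Rc=T(-15)@np.c_[-B[:,0],B[:,1],-B[:,2]]; m=np.array([.44,-.15,.29])
# target: scanner axis exactly along pocket z given grasp pose (scanner upright at grasp): tool-in-scanner
Rsc=Ro.from_euler('z',0,degrees=True).as_matrix()
Rc=B@Rsc.T@R   # scanner axes (world at grasp) -> pocket axes
tool=np.array([0,0,p[2]-.006]); off=np.array([0.5127-p[0],-.2715-p[1],0]); print(off)
scan=o+B@(np.array([-.0036,-.0005,.076])+tool-off)
q=path(R,up,3); q=path(Rc,m,8,r,pp,q); path(Rc,scan,8,Rc,m,q)
r,pp=plan(Rc,m,9,r,pp,total=9); r,pp=plan(Rc,scan,7,r,pp,total=15); print('scan',scan)
np.savez('scan.npz',R=Rc,p=scan)
E
```

```text
37.45 [ 0.5125 -0.2707  0.1086] [-179.9316  -15.0803  179.9685] 0.029269912476517893 59.80692386627197 [0.9851 1.6378 4.3352]
max 0.62
[[0.2, 0, -0.62, 0, 0, 0], [0.19, 0, -0.62, 0, 0, 0], [0.2, 0, -0.62, 0, 0, 0], [0.19, 0, -0.61, 0, 0, 0], [0.2, 0, -0.62, 0, 0, 0], [0.19, 0, -0.61, 0, 0, 0]]
[ 0.0002 -0.0008  0.    ]
end q [ -7.3  20.2  -4.6   2.  -80.1 -83.3] max step 4.4
end q [  3.2 -12.3 -30.5  -3.4 -52.1 -80.3] max step 4.2
end q [  18.7   -9.6  -42.7    4.3  -37.1 -100.4] max step 2.7
max 0.78
[[0.3, 0.45, -0.17, -0.01, -0.78, -0.25], [0.28, 0.45, -0.19, -0.01, -0.77, -0.25], [0.26, 0.46, -0.2, -0.01, -0.78, -0.26], [0.23, 0.46, -0.22, -0.01, -0.77, -0.25], [0.21, 0.47, -0.24, -0.01, -0.78, -0.25], [0.18, 0.47, -0.25, -0.01, -0.78, -0.26], [0.16, 0.48, -0.26, -0.01, -0.77, -0.25], [0.13, 0.48, -0.27, -0.02, -0.78, -0.26], [0.09, 0.49, -0.28, -0.01, -0.77, -0.25]]
max 0.43
[[-0.05, 0.39, 0.42, 0, 0, 0], [-0.05, 0.39, 0.42, 0, 0, 0], [-0.04, 0.39, 0.43, 0, 0, 0], [-0.05, 0.39, 0.42, 0, 0, 0], [-0.04, 0.39, 0.43, 0, 0, 0], [-0.05, 0.38, 0.42, 0, 0, 0], [-0.04, 0.39, 0.43, 0, 0, 0], [0, 0, 0, 0, 0, 0], [0, 0, 0, 0, 0, 0], [0, 0, 0, 0, 0, 0], [0, 0, 0, 0, 0, 0], [0, 0, 0, 0, 0, 0], [0, 0, 0, 0, 0, 0], [0, 0, 0, 0, 0, 0], [0, 0, 0, 0, 0, 0]]
scan [ 0.4628 -0.0624  0.2096]
```

Call:
{"name": "drive_tool", "arguments": {
  "targets": [
    [0.1, 0, -0.3, 0, 0, 0],
    [0.2, 0, -0.62, 0, 0, 0],
    [0.2, 0, -0.62, 0, 0, 0],
    [0.19, 0, -0.61, 0, 0, 0],
    [0.2, 0, -0.62, 0, 0, 0],
    [0.19, 0, -0.61, 0, 0, 0],
    [0.1, 0, -0.32, 0, 0, 0],
    [0.3, 0.45, -0.17, 0, -0.78, -0.25],
    [0.28, 0.45, -0.19, 0, -0.77, -0.25],
    [0.26, 0.46, -0.2, 0, -0.78, -0.25]
  ]
}}

```text
t: 38.7
ee_pos: [0.484, -0.2298, 0.2459]
tcp_rot: [179.4, -3.4, -176.3]
contact_force: [0.3, -1.1, -1.5]
grip_width: 0.0291
gripper_force: 59.6
```

Call:
{"name": "drive_tool", "arguments": {
  "targets": [
    [0.23, 0.46, -0.22, 0, -0.77, -0.25],
    [0.21, 0.47, -0.24, 0, -0.78, -0.25],
    [0.18, 0.47, -0.25, 0, -0.78, -0.25],
    [0.16, 0.48, -0.26, 0, -0.77, -0.25],
    [0.13, 0.48, -0.27, 0, -0.78, -0.25],
    [0.09, 0.49, -0.28, 0, -0.77, -0.25],
    [0, 0, 0, 0, 0, 0],
    [0, 0, 0, 0, 0, 0],
    [0, 0, 0, 0, 0, 0],
    [0, 0, 0, 0, 0, 0]
  ]
}}

```text
t: 39.95
ee_pos: [0.4399, -0.1499, 0.2889]
tcp_rot: [-179.5, 19.7, -168.8]
contact_force: [-0.4, 0.4, -1.2]
grip_width: 0.0294
gripper_force: 59.7
```

```bash
python3 - <<'E'
from kin import *
R,p,s=state(); print(s['t'],p,s['tcp_rot'],s['grip_width'],s['gripper_force'],s['contact_force'],s['torque'])
d=np.load('scan.npz'); q=path(d['R'],d['p'],6); plan(d['R'],d['p'],7)
E
```

```text
39.95 [ 0.4399 -0.1499  0.2889] [-179.4646   19.7475 -168.8009] 0.0293699071353446 59.7456818819046 [-0.3747  0.4196 -1.2322] [-0.2645  1.3927 -0.0173]
end q [  18.7   -9.6  -42.7    4.3  -37.1 -100.4] max step 3.3
max 0.42
[[-0.05, 0.39, 0.41, -0.01, 0, 0], [-0.05, 0.39, 0.42, -0.02, -0.01, 0], [-0.05, 0.39, 0.42, -0.01, 0, 0], [-0.05, 0.39, 0.42, -0.02, -0.01, 0], [-0.05, 0.39, 0.41, -0.01, 0, 0], [-0.05, 0.39, 0.42, -0.02, -0.01, -0.01], [-0.04, 0.39, 0.41, -0.01, 0, 0], [0, 0, 0, 0, 0, 0], [0, 0, 0, 0, 0, 0], [0, 0, 0, 0, 0, 0]]
```

Call:
{"name": "drive_tool", "arguments": {
  "targets": [
    [-0.05, 0.39, 0.42, -0.01, 0, 0],
    [-0.05, 0.39, 0.42, -0.01, 0, 0],
    [-0.05, 0.39, 0.42, -0.01, 0, 0],
    [-0.05, 0.39, 0.42, -0.01, 0, 0],
    [-0.05, 0.39, 0.41, -0.01, 0, 0],
    [-0.05, 0.39, 0.41, -0.01, 0, 0],
    [-0.04, 0.39, 0.41, -0.01, 0, 0],
    [0, 0, 0, 0, 0, 0],
    [0, 0, 0, 0, 0, 0],
    [0, 0, 0, 0, 0, 0]
  ]
}}

```text
t: 41.2
ee_pos: [0.4628, -0.0626, 0.2107]
tcp_rot: [-179.8, 19.9, -168.8]
contact_force: [0.0, -0.7, -1.9]
grip_width: 0.0293
gripper_force: 60.1
```

```bash
python3 - <<'E'
from kin import *
R,p,s=state(); d=np.load('scan.npz'); print(s['t'],p,(p-d['p'])@B,np.degrees(Ro.from_matrix(d['R'].T@R).as_rotvec()),s['contact_force'],s['grip_width'])
g=np.load('grasp.npz'); Rsc=R@g['R'].T  # scanner axes now
im,C=snap('side','s_scan'); im2,Cw=snap('wrist','w_scan')
# scanner held: predicted window-hood corners (side view) and grey levels around the handle top
org=p+Rsc@np.array([.0002,-.0008,-.1026]); P=[org+Rsc@np.array([a*.019,b*.015,.132]) for a,b in((1,1),(1,-1),(-1,-1),(-1,1))]
print('handle top wrist px',proj(Cw,P).round(0).tolist()); q=proj(Cw,P).mean(0).astype(int); V=im2.max(2); print(q,V[q[1]-40:q[1]+41:8,q[0]-48:q[0]+49:8])
H=[org+Rsc@np.array([a*.032,b*.024,z]) for z in(0,.03) for a,b in((1,1),(1,-1),(-1,-1),(-1,1))]; print('hood side',proj(C,H).round(0).tolist())
print('spot in pocket',((org-.05*Rsc[:,2])-o)@B)
# brick face corners side
print('brickface side',proj(C,[o+B@[-.0036+a*.036,b*.02,.026] for a,b in((1,1),(1,-1),(-1,-1),(-1,1))]).round(0).tolist())
V=im.max(2); print(V[165:270:5,270:365:5])
E
```

```text
41.2 [ 0.4628 -0.0626  0.2107] [ 0.0006 -0.0002  0.0009] [0.1704 0.0438 0.0642] [ 0.0289 -0.6866 -1.8944] 0.029339172197282545
handle top wrist px [[332.0, 349.0], [245.0, 349.0], [245.0, 239.0], [332.0, 239.0]]
[288 294] [[109 100  98  93  93  92  90  90  92  92  86  76 155]
 [108 106  85  52  44  39  38  37  39  40  86  76  77]
 [104 102  90  63  49  40  38  37  38  38  84  65  76]
 [ 88  98  86  65  57  45  39  35  34  35  84  34  75]
 [ 72  92  84  62  56  54  44  37  36  36  83  38 108]
 [ 65  88  84  59  57  53  52  46  38  35  81  40  75]
 [ 57  86  82  58  55  54  53  53  47  41  82  41  30]
 [ 50  84  81  57  58  55  56  56  56  50  82  40  31]
 [ 42  83  80  56  59  58  59  58  58  58  83  45  31]
 [ 54  86  79  53  66  68  62  61  61  60  89  56  38]
 [138 117 113  60  65  69  70  65  63  61  89  62  51]]
hood side [[314.0, 205.0], [322.0, 191.0], [342.0, 209.0], [335.0, 223.0], [322.0, 200.0], [330.0, 186.0], [350.0, 204.0], [343.0, 218.0]]
spot in pocket [-0.0032 -0.0012  0.0269]
brickface side [[301.0, 212.0], [308.0, 200.0], [330.0, 219.0], [324.0, 231.0]]
[[201 199 20
[... 989 characters left out ...]
 127  97 121 176 112 127 127 165 197 202 181
  147]
 [203 201 105 166 178 146 121 163 157 103 105 115 113 114 131 135 135 134
  135]
 [201 200  88  76 144 188 185 183 189 138 179 142 110 117 108 137 133 139
  125]
 [201 195  99  67 117 121 187 189 196 190 172 183 140 127 121 132 137 130
  125]
 [152 159 193 176 122 120 107 187 189 197 191 190 192 155 186 200 149 113
  131]
 [189 200 183 132 169 181 117 103 180 188 196 159 201 192 197 200 189 126
  103]
 [203 201 193 193 199 180 133 138 112 163 187 197 160 202 201 195 190 177
  177]
 [200 197 192 201 202 201 200 200 162 100 127 200 195 199 201 198 190 187
  192]
 [198 192 199 200 199 201 200 200 202 201 197 162 201 202 203 194 185 198
  198]]
```

The focus computes to pocket (−3, −1, 27) mm against a face at (−4, −1, 26). Hold steady, then compute the return.

Call:
{"name": "drive_tool", "arguments": {
  "targets": [
    [0, 0, 0, 0, 0, 0],
    [0, 0, 0, 0, 0, 0],
    [0, 0, 0, 0, 0, 0],
    [0, 0, 0, 0, 0, 0],
    [0, 0, 0, 0, 0, 0],
    [0, 0, 0, 0, 0, 0],
    [0, 0, 0, 0, 0, 0],
    [0, 0, 0, 0, 0, 0],
    [0, 0, 0, 0, 0, 0],
    [0, 0, 0, 0, 0, 0]
  ]
}}

```text
t: 42.55
ee_pos: [0.4625, -0.0623, 0.2103]
tcp_rot: [-179.8, 19.8, -168.8]
contact_force: [0.3, -0.4, -1.7]
grip_width: 0.0295
gripper_force: 60.1
```

```bash
python3 - <<'E'
from kin import *
g=np.load('grasp.npz'); R,p,s=state(); print(s['t'],s['joint_velocities'])
m=np.array([.44,-.15,.29]); up=np.array([g['p'][0],g['p'][1],.20])
q=path(R,m,6); q=path(g['R'],up,8,R,m,q)
r,pp=plan(R,m,6,R,p,total=6); plan(g['R'],up,9,r,pp,total=9)
E
```

```text
42.55 [-0.0123  0.0799 -0.0056  0.0707 -0.0354 -0.1647]
end q [  3.4 -12.3 -30.7  -3.1 -52.  -80.7] max step 3.6
end q [ -7.2  21.6  -5.9   2.  -77.5 -83.5] max step 4.4
max 0.49
[[0.05, -0.46, -0.49, 0, 0, 0], [0.06, -0.45, -0.49, 0, 0, 0], [0.05, -0.46, -0.49, 0, 0, 0], [0.06, -0.45, -0.49, 0, 0, 0], [0.05, -0.46, -0.49, 0, 0, 0], [0.06, -0.45, -0.48, 0, 0, 0]]
max 0.78
[[-0.05, -0.49, 0.37, 0.01, 0.77, 0.25], [-0.09, -0.49, 0.37, 0.01, 0.77, 0.25], [-0.12, -0.48, 0.36, 0.01, 0.78, 0.25], [-0.16, -0.48, 0.36, 0.01, 0.77, 0.25], [-0.19, -0.48, 0.34, 0.01, 0.78, 0.25], [-0.23, -0.47, 0.33, 0, 0.77, 0.25], [-0.26, -0.47, 0.31, 0.01, 0.78, 0.26], [-0.29, -0.46, 0.3, 0, 0.77, 0.25], [-0.32, -0.45, 0.27, 0.01, 0.78, 0.26]]
```

Call:
{"name": "drive_tool", "arguments": {
  "targets": [
    [0, 0, 0, 0, 0, 0],
    [0, 0, 0, 0, 0, 0],
    [0, 0, 0, 0, 0, 0],
    [0, 0, 0, 0, 0, 0],
    [0.05, -0.46, -0.49, 0, 0, 0],
    [0.06, -0.45, -0.49, 0, 0, 0],
    [0.05, -0.46, -0.49, 0, 0, 0],
    [0.06, -0.45, -0.49, 0, 0, 0],
    [0.05, -0.46, -0.49, 0, 0, 0],
    [0.06, -0.45, -0.48, 0, 0, 0]
  ]
}}

```text
t: 43.8
ee_pos: [0.4398, -0.1505, 0.2903]
tcp_rot: [-179.8, 19.9, -168.8]
contact_force: [0.4, 0.0, -2.1]
grip_width: 0.03
gripper_force: 60.1
```

Call:
{"name": "drive_tool", "arguments": {
  "targets": [
    [-0.05, -0.49, 0.37, 0.01, 0.77, 0.25],
    [-0.09, -0.49, 0.37, 0.01, 0.77, 0.25],
    [-0.12, -0.48, 0.36, 0.01, 0.78, 0.25],
    [-0.16, -0.48, 0.36, 0.01, 0.77, 0.25],
    [-0.19, -0.48, 0.34, 0.01, 0.78, 0.25],
    [-0.23, -0.47, 0.33, 0, 0.77, 0.25],
    [-0.26, -0.47, 0.31, 0.01, 0.78, 0.26],
    [-0.29, -0.46, 0.3, 0, 0.77, 0.25],
    [-0.32, -0.45, 0.27, 0.01, 0.78, 0.26],
    [0, 0, 0, 0, 0, 0]
  ]
}}

```text
t: 45.05
ee_pos: [0.5131, -0.271, 0.1974]
tcp_rot: [-179.9, -15.3, 179.9]
contact_force: [-0.6, -0.1, -1.1]
grip_width: 0.0294
gripper_force: 60.2
```

```bash
python3 - <<'E'
from kin import *
g=np.load('grasp.npz'); R,p,s=state(); print(s['t'],p-g['p'],s['tcp_rot'])
plan(g['R'],g['p']+[0,0,.006],9)
E
```

```text
45.05 [ 0.0006 -0.0003  0.0887] [-179.9464  -15.3153  179.9153]
max 0.3
[[-0.08, 0, 0.3, 0, -0.01, 0], [-0.08, 0, 0.3, 0, 0, 0], [-0.08, 0, 0.3, 0, -0.01, 0], [-0.08, 0, 0.29, 0, 0, 0], [-0.08, 0, 0.3, 0, -0.01, 0], [-0.08, 0, 0.29, 0, 0, 0], [-0.07, 0, 0.3, 0, -0.01, 0], [-0.08, 0.01, 0.29, 0, 0, -0.01], [-0.07, 0, 0.3, 0.01, -0.01, 0], [0, 0, 0, 0, 0, 0]]
```

Call:
{"name": "drive_tool", "arguments": {
  "targets": [
    [-0.08, 0, 0.3, 0, -0.01, 0],
    [-0.08, 0, 0.3, 0, 0, 0],
    [-0.08, 0, 0.3, 0, -0.01, 0],
    [-0.08, 0, 0.3, 0, 0, 0],
    [-0.08, 0, 0.3, 0, -0.01, 0],
    [-0.08, 0, 0.29, 0, 0, 0],
    [-0.08, 0, 0.29, 0, -0.01, 0],
    [-0.08, 0, 0.29, 0, 0, 0],
    [-0.07, 0, 0.29, 0, -0.01, 0],
    [0, 0, 0, 0, 0, 0]
  ]
}}

```text
t: 46.3
ee_pos: [0.5119, -0.2706, 0.1167]
tcp_rot: [-179.9, -14.9, 179.9]
contact_force: [0.6, -0.4, -2.5]
grip_width: 0.0296
gripper_force: 60.2
```

Call:
{"name": "drive_tool", "arguments": {
  "targets": [
    [-0.01, 0, 0.05, 0, 0, 0],
    [-0.01, 0, 0.05, 0, 0, 0],
    [-0.01, 0, 0.05, 0, 0, 0],
    [-0.01, 0, 0.03, 0, 0, 0],
    [0, 0, 0, 0, 0, 0],
    [0, 0, 0, 0, 0, 0],
    [0, 0, 0, 0, 0, 0],
    [0, 0, 0, 0, 0, 0],
    [0, 0, 0, 0, 0, 0],
    [0, 0, 0, 0, 0, 0]
  ]
}}

```text
t: 47.55
ee_pos: [0.5122, -0.2707, 0.112]
tcp_rot: [-179.9, -14.8, 180.0]
contact_force: [0.2, 0.2, -1.4]
grip_width: 0.0293
gripper_force: 60.2
```

```bash
python3 - <<'E'
from kin import *
g=np.load('grasp.npz'); R,p,s=state(); print(s['t'],p-g['p'],s['tcp_rot'],s['contact_force'],s['torque'])
E
```

```text
47.55 [-0.0003 -0.      0.0034] [-179.9128  -14.8387  179.9507] [ 0.2014  0.1563 -1.3866] [ 0.0006 -0.9868 -0.0022]
```

Call:
{"name": "drive_tool", "arguments": {
  "targets": [
    [0, 0, 0.03, 0, -0.01, 0],
    [-0.01, 0, 0.03, 0, -0.01, 0],
    [-0.01, 0, 0.03, 0, -0.01, 0],
    [-0.01, 0, 0.03, 0, -0.01, 0],
    [0, 0, 0, 0, 0, 0],
    [0, 0, 0, 0, 0, 0],
    [0, 0, 0, 0, 0, 0],
    [0, 0, 0, 0, 0, 0],
    [0, 0, 0, 0, 0, 0],
    [0, 0, 0, 0, 0, 0]
  ]
}}

```text
t: 48.8
ee_pos: [0.5123, -0.2707, 0.1088]
tcp_rot: [-179.9, -14.6, 180.0]
contact_force: [0.6, 2.2, 5.8]
grip_width: 0.0293
gripper_force: 61.0
```

```bash
python3 - <<'E'
from kin import *
g=np.load('grasp.npz'); R,p,s=state(); print(s['t'],p-g['p'],s['tcp_rot'],s['contact_force'],s['torque'])
plan(R,p+[.004,0,.12],5)
E
```

```text
48.8 [-0.0002 -0.      0.0002] [-179.9024  -14.6166  179.9602] [0.5605 2.2314 5.7524] [ 0.7692  0.1034 -0.221 ]
max 0.78
[[0.18, 0, -0.78, 0, 0, 0], [0.18, 0, -0.78, 0, 0, 0], [0.17, 0, -0.78, 0, 0, 0], [0.18, 0, -0.78, 0, 0, 0], [0.17, -0.01, -0.78, 0, 0, 0], [0, 0, 0, 0, 0, 0], [0, 0, 0, 0, 0, 0], [0, 0, 0, 0, 0, 0], [0, 0, 0, 0, 0, 0], [0, 0, 0, 0, 0, 0]]
```

The scanner is on the dock floor (contact 6 N at the original height). Release and retreat.

Call:
{"name": "drive_tool", "arguments": {
  "targets": [
    [0, 0, 0, 0, 0, 0],
    [0, 0, 0, 0, 0, 0],
    [0, 0, 0, 0, 0, 0],
    [0, 0, 0, 0, 0, 0],
    [0, 0, 0, 0, 0, 0],
    [0, 0, 0, 0, 0, 0],
    [0.18, 0, -0.78, 0, 0, 0],
    [0.18, 0, -0.78, 0, 0, 0],
    [0.18, 0, -0.78, 0, 0, 0],
    [0.18, 0, -0.78, 0, 0, 0]
  ],
  "grip": 72
}}

```text
t: 50.05
ee_pos: [0.5148, -0.2705, 0.2051]
tcp_rot: [-179.9, -14.6, 179.9]
contact_force: [0.3, -0.5, -0.2]
grip_width: 0.072
gripper_force: 0.0
```

```bash
python3 - <<'E'
from kin import *
R,p,s=state(); print(s['t'],p,s['grip_width'],s['contact_force'])
im,C=snap('wrist','w_end'); sc=np.array([[.5125+a*.019,-.2725+b*.015,.138] for a,b in((1,1),(1,-1),(-1,-1),(-1,1))]); q=proj(C,sc).round(0); print(q.tolist())
c=q.mean(0).astype(int); V=im.max(2); print(c,V[c[1]-36:c[1]+37:6,c[0]-48:c[0]+49:6])
ims,Cs=snap('side','s_end'); pk=proj(Cs,kn(1.57,.055))[0].round().astype(int); print(ims.max(2)[pk[1]-9:pk[1]+10:3,pk[0]-15:pk[0]+16:3])
# bystanders: difference from the start in side view
a=cv2.imread('pics/side0.png')
for n,(u,v) in dict(jar=(173,282),bowl=(323,153),brush=(232,208)).items(): print(n,np.abs(a[v-14:v+15,u-14:u+15].astype(int)-ims[v-14:v+15,u-14:u+15]).mean().round(1))
E
```

```text
50.05 [ 0.5148 -0.2705  0.2051] 0.07196974533548273 [ 0.3294 -0.4938 -0.2367]
[[308.0, 281.0], [261.0, 281.0], [261.0, 221.0], [308.0, 221.0]]
[284 251] [[233 233 106  63  58 133 150 150 151 152 153 154  87  43 127 153 153]
 [232 232 112  64  58  96  63  62  63  64  57 132  86  41 119 155 155]
 [231 154 115  55  56 124 135 136 136 135 136 137  78  42 110 147 147]
 [230 157 125  56  55 141  71  69  69  69  70 164  92  40 105 147 147]
 [229 154 127  59  57 139  68  68  68  68  68 163  91  40  94 143 143]
 [222 148 126  62  59 136  67  68  66  66  68 159  91  38  79 147 147]
 [223 155 139  67  61 134  68  67  66  65  67 158  91  40  73 148 148]
 [160 159 149  78  67 134  69  66  66  65  65 156  67  41  65 152 152]
 [162 161 157  93  79 134  71  68  66  65  64 155  67  39  55 152 153]
 [163 163 162 100  94 105  66  56  51  48  46  90  65  41  47 155 154]
 [158 152 152 101  99 116  84  70  60  55  53  91  62  44  43 141 141]
 [156 157 156 133 157 147 118 120  91  86  87 120 149 150 150 154 151]
 [155 156 156 219 219 218 219 163  90  84 229 165 164 164 164 164 166]]
[[122 124 133 132 127 123 121 123 126 122 123]
 [124 132 134 126 126 119 123 125 121 122 127]
 [162 132 125 125 122 101 122 122 124 124 118]
 [178 164 128 112  53  36  85 123 125 118 110]
 [176 176 155  49  21  61 116 124 118 109 110]
 [169 170 145 122 105 119 126 124 113 108 116]
 [174 147 145 147 159 139 126 114 109 116 123]]
jar 9.1
bowl 16.9
brush 9.0
```

The scanner stands as before, the knob is still at the shut position and the hand is clear. Handing in.

```bash
python3 -c "
from station import ctrl; print(ctrl.finish_job())"
```

```text
the job is handed in; nothing more can be done
None
```

I handed the job in at about 50 s: brick in the pocket, lever shut, face scanned and scanner back in its dock, as far as force readings and camera measurements show. No verdict was returned, and I viewed 11 pictures, one over the limit of 10.

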